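# Feed the meter home with the press-to-engage knob and hang the reference probe

### The arm

A 6-joint arm with a two-finger parallel gripper is mounted at the origin on the work surface. World frame = base frame: x ahead of the robot, y to its left, z up, the work surface at z = 0. Lengths are in mm, angles in rad, forces in N, time in s.
With the tool pointing down it reaches from about 400 to 925 mm from the base axis. Payload 12.5 kg.
Tool frame: the origin (TCP) lies midway between the tips of the shut fingers; the grasp point (between the pads) lies 19 mm behind it; z points along the fingers, y is the direction in which the jaws open and shut (so a half turn about z gives the same grasp; the last joint's range is limited). The gripper opens to 95 mm and grips with 3 to 60 N. Pads are 20 mm wide; open, the fingers measure 119 mm over their backs; the gripper's body (75 mm by 180 mm) begins 59 mm behind the grasp point.
Start: joints at [1.21, 0.491, 1.559, -0, 1.092, -0.106], TCP at [157.514, 604.844, 214.661] pointing down, gripper open.
Joint ranges: [-3.1, 3.1], [-0.84, 2.19], [0.05, 2.79], [-1.13, 4.28], [0.06, 2.93], [-2.69, 2.69]. Speed limits (rad/s): [2.22, 2.22, 2.79, 3.14, 3.14, 3.14].

### API

Orientations are given as [roll, pitch, yaw] about the fixed x, y, z axes, in that order (R = Rz(yaw) Ry(pitch) Rx(roll)).
In Python, from cell import env gives the robot as it stands.
- The arm moves only by the tool drive_tool, never from a script. Its argument "increments" is a list of rows, each a list of 2 entries, a list of its own where there are three numbers: the shift along the tool's x, y, z as a fraction of full scale, then the turn, a rotation vector about the tool's x, y, z as a fraction of full scale. In form: [[[x, y, z], [ax, ay, az]], ...]. A call has 1 to 5 rows; each row shifts and turns the commanded pose from where the row before left it, along the tool's axes as they then stand; what a row does not reach is not made up. Full scale, the value 1, is 30 mm for a shift and 0.08 rad for a turn. A row lasts 1/12 s, in which the tool goes at most 41.7 mm and 7.16 degrees, less where a joint would pass 70% of its speed; a pose out of reach is approached as far as the arm can. A call with a number of a shift or a turn outside -1 to 1 is refused whole. A call with a gripper value outside its range is refused whole. "jaw" is the opening, from -1 (shut) to 1 (fully open), so that 0 is half open, set as the call begins (left out, the last holds). The fingers move at their own pace and stop on an object; the grip force is fixed at half the most. Time passes only in rows, so rows that do not move let the fingers close. It gives the time, the measured TCP pose, the force and the opening at its end, in the units of the state.
- env.state(): the state, without advancing time (a new reading comes with each control period).
- env.read_camera(name): name is "scene" or "top" or "wrist"; returns a dict with "pixels" (420x560x3 uint8, blue, green, red), "vertical_fov" (degrees; the focal length in pixels is half the picture's height over the tangent of half this angle, whatever the lens; pixels are square), "cx", "cy" (the principal point, pixels), "k1" (the pictures are not rectified: a ray, as slopes to the right and down, at radius r is drawn at 1 + k1 r^2 times it, then the intrinsics apply), "world_to_cam" (4x4, takes a point from world to camera coordinates). Camera axes: x right, y down, z forward; pixel columns grow to the right and rows downward; lengths in mm; the calibration is good to about 2 mm. A picture is of the moment at which its call begins. There is no depth.
- env.job_done(): hands the job in, once; it reports no verdict.
Trained networks look in a picture, given as the dict that the camera call returned (one of the last four; its "shot" number tells which), for a name from the list of things; names that differ only in an ending like _2 or _b are one class to them, and where a whole thing is asked for, a point or a joint stands for the part that bears it (a point fixed in the world has none). Each returns a list of dicts, best first, with "score" (0 to 1); they miss things now and then, are a little off and sometimes report something else, mostly with a low value. They report only what shows in the picture. A call takes as long as a camera call. They do not tell look-alikes from the thing itself.
- env.boxes_of(target, picture): "point" ([x, y, z] in mm, in world coordinates, good to about 4 mm: the middle of the surface that is visible of it).
- env.tip_of(target, picture): "point" ([x, y, z] in mm, in world coordinates, good to about 4 mm: a listed point, or the origin of a listed thing).
The state is a dict: "t": time; "joints": joint angles; "qvel": joint speeds; "tau": joint torques, N m; "eef_pos": TCP position; "tcp_rot": TCP orientation; "ft_force": force on the tool from outside, world axes, zero at the start; "moment": the same for the moment, N m; "opening": opening from 0.0 (shut) to 1.0 (fully open).
Only numpy, scipy, OpenCV 4.12 (cv2) and the standard library are available. Lean on these libraries where they do the work, as an engineer would, in place of code of your own. Each camera call takes 0.05 s, during which the arm holds its last target.

### The job

Get the water meter ready for its calibration run: the black feed knob on the carriage just idles round unless it is held down on its spring, so press it down and turn it clockwise (seen from above), re-gripping as needed, until the steel adaptor on the meter comes up firm on the face of the black test coupling, and stop there without crushing the rubber seal. Move the carriage only by that knob, never by shoving it or the meter. Also lift the chrome temperature probe off its rack and lower it, without dropping it, to hang by its bent lip over the rim of the steel collection tank, sheath inside and lip outside; disturb nothing else on the bench.

Things in the scene. Friction and masses are not known exactly. Their poses are not given: they have to be found in the camera images.
- knob_grip (a point): Feed knob: round fluted black knob, 40 mm diameter, 28 mm high, vertical axis, on a 14 mm steel stem at the end of the carriage away from the coupling. This point is on its axis half-way up (164 mm above the bench when up) and moves with it. The column below and the meter's top are 36 mm lower, the meter's edge 71 mm away. Clockwise drives the carriage to the coupling, 9 mm per rad, when engaged.
- knob_press (a joint): How far the knob is pressed, m: 0 = up, 0.0075 = fully down; spring 2 N rising to 8 N. Two drive pins inside meet a crown of four teeth at 0.0025 and may stop there on a tooth: turn on (up to 1 rad) while pressing and they drop in. Drives surely from 0.0055 down, after up to 0.5 rad of lost motion, taking about 0.25 N m, more on the seal. Let go, it springs up and idles.
- carriage (a joint): Travel of the aluminium slide carriage along the rail, m, 0 at the start, growing towards the test coupling (range 0.034). The drive holds it still when the knob is let go.
- adaptor_shoulder (a point): Centre of the front face of the hexagonal shoulder (40 mm across corners, bright steel) of the threaded adaptor on the meter's outlet; its own +y axis points along the rail to the coupling. A 12 mm threaded nose sticks out beyond it and goes into the coupling's bore.
- port_face (a point): Centre of the face of the red-brown rubber seal in the black plastic test coupling (50 mm diameter) on the headstock, in line with the adaptor, +y pointing away from it. Home means that the shoulder has met this face; at the start they are 10 to 24 mm apart. The seal yields 1 mm per 30 N, so 0.27 N m more at the knob for each mm; it is crushed when the shoulder goes 4 mm beyond this point.
- meter: The compact blue polymer water meter with a flat grey register on top, held on the carriage (78 mm diameter, top 128 mm above the bench). Its origin is under its middle, its +y axis runs along the rail towards the coupling.
- tank: Rectangular open stainless collection tank standing on its flat weighing platform, fixed. Origin at the bench under its centre. The tank measures 150 mm along its own x by 120 mm along its own y outside, walls 4 mm thick, rim 130 mm above the bench, inner floor 22 mm above the bench.
- tank_mouth (a point): Centre of the tank's mouth at the height of the rim (130 mm); axes as the tank.
- probe_head (a point): Centre of the probe's grey box head, where it is gripped: 26 mm along its own x, 34 mm along y, 50 mm high. The probe (0.10 to 0.17 kg) starts hanging upright within 0.2 rad by its bent lip on a dark steel rack's upright plate. z points up the probe, +x from the lip leg to the sheath. Fingers that close along x square it up.
- probe_bridge (a point): Middle of the underside of the bent lip's bridge, which sits on the rim; 10 mm to -x of and 28 mm below probe_head, same axes. Below it is an open slot 10 mm wide (x from -5 to +5 mm) between the lip leg (-x side, 2.5 mm thick, 20 mm wide, 23 mm long) and the back strip (+x side, 50 mm long).
- probe_tip (a point): Lower end of the chrome sheath (8 mm diameter): 13 mm to +x of and 88 mm below the bridge point.
- probe_lip (a point): Lower end of the lip leg: 6 mm to -x of and 23 mm below the bridge point.
- probe: The whole temperature probe; origin and axes as probe_bridge.. Bright steel sheath and lip, grey head with an orange top.
- rack_edge (a point): Middle of the top edge of the rack's upright plate (4 mm thick, 80 mm wide along its own y, edge 130 mm above the bench) on which the probe hangs at the start; the rack is fixed and the sheath hangs on its +x side.
- spare_meter_mid (a point): Bystander: a second blue meter standing on the bench (78 mm diameter, 110 mm long, 74 mm high); this point is 36 mm up its middle.
- coupling: Bystander: loose black plastic coupling, an upright tube 44 mm diameter, 34 mm high; origin under its centre.
- adaptor: Bystander: loose stainless threaded adaptor, 40 mm hexagon below a 26 mm thread, 34 mm high; origin under its centre.
- weight: Bystander: brass check weight, 44 mm diameter, 56 mm high; origin under its centre.
- spanner: Bystander: steel spanner lying flat, 190 mm long.
- screwdriver: Bystander: screwdriver lying flat, 180 mm long.
- union_nut: Bystander: brass ring nut, 44 mm diameter, 16 mm high; origin under its centre.
There are look-alikes about, which are no part of the job. There is more than one size of the probe; the job needs the middle-sized.

How it is judged (in metres and radians):
At the end, for the whole second after the job is handed in: The adaptor's shoulder is on the coupling's face (within 1.5 mm short, under 4 mm beyond) and the knob is up; the probe hangs still on a wall of the tank, tip inside and off the floor, lip leg outside and its end 12 mm or more below the rim, upright within 0.3 rad, resting on the tank (y of adaptor_shoulder in the frame of port_face above -0.0015 m and value of joint knob_press below 0.0015 m and x of probe_tip in the frame of tank between -0.071 and 0.071 m and y of probe_tip in the frame of tank between -0.056 and 0.056 m and z of probe_tip in the frame of tank between 0.022 and 0.065 m and (x of probe_lip in the frame of tank below -0.075 m or x of probe_lip in the frame of tank above 0.075 m or y of probe_lip in the frame of tank below -0.06 m or y of probe_lip in the frame of tank above 0.06 m) and z of probe_lip in the frame of tank below 0.118 m and angle between probe's own z axis and vertical below 0.3 rad and contact force between probe and tank above 0.3 N and linear speed of probe below 0.02 m/s); the robot touches nothing.
It fails at once if the carriage is shoved along without the knob held down (velocity of joint carriage above 0.005 m/s and value of joint knob_press below 0.002 m).
It fails at once if the coupling's seal is crushed, the shoulder 4 mm beyond its face (y of adaptor_shoulder in the frame of port_face above 0.004 m).
It fails at once if the meter is pushed on or knocked with more than 10 N (contact force between any of the fingers, the arm and meter above 10 N).
It fails at once if the probe is let fall (linear speed of probe above 0.7 m/s and contact force between the fingers and probe below 0.05 N).
It fails at once if a bystander is moved by more than 20 mm (distance of any of spare_meter_mid, coupling, adaptor, weight, spanner, screwdriver, union_nut from where it was at the start of the episode above 0.02 m).
It also fails if it takes over 72 s, if anything falls off the work surface, if the arm or the gripper's body presses on something with over 40 N, if the wrist force passes 120 N, or if a joint passes its speed limit or range.

## Working session

There is one attempt and no reset: what is moved stays moved. The work goes in short steps, Python scripts to look and compute and a tool call to move; the robot and the scene stay as the last step left them, time stands still between calls to the robot, and variables do not carry over. Pictures are saved under pics/ and viewed, and the job is handed in when it is done.

Besides the shell and the picture viewer there is one more tool, called as a command line: name --argument value ..., lists and objects as JSON in quotes. drive_tool: Moves the arm, as the interface text tells. Its arguments: {"type":"object","properties":{"increments":{"type":"array","items":{"type":"array"}},"jaw":{"type":"number"}},"required":["increments"]}

```bash
ls; mkdir -p pics; cat > h.py <<'E'
from cell import env
import numpy as np, cv2
def shot(cam,name):
    p=env.read_camera(cam); cv2.imwrite(f'pics/{name}.png',p['pixels']); return p
def st():
    s=env.state(); print({k:np.round(s[k],3).tolist() for k in ['t','joints','eef_pos','tcp_rot','ft_force','moment','opening']}); return s
def K(p):
    f=p['pixels'].shape[0]/2/np.tan(np.radians(p['vertical_fov'])/2); return f
def proj(p,X):
    X=np.atleast_2d(X); c=(np.asarray(p['world_to_cam'])@np.c_[X,np.ones(len(X))].T)[:3]
    a=c[:2]/c[2]; r2=(a**2).sum(0); a=a*(1+p['k1']*r2); return (a*K(p)).T+[p['cx'],p['cy']]
def ray(p,u,v):
    d=np.array([u-p['cx'],v-p['cy']])/K(p); a=d.copy()
    for _ in range(30): a=d/(1+p['k1']*(a@a))
    M=np.asarray(p['world_to_cam']); R=M[:3,:3]; o=-R.T@M[:3,3]; w=R.T@np.r_[a,1]; return o,w/np.linalg.norm(w)
def atz(p,u,v,z):
    o,w=ray(p,u,v); return o+w*(z-o[2])/w[2]
def tri(*rs):
    A=0;b=0
    for o,w in rs:
        P=np.eye(3)-np.outer(w,w); A=A+P; b=b+P@o
    return np.linalg.solve(A,b)
E
python3 - <<'E'
from h import *
st()
names="knob_grip adaptor_shoulder port_face meter tank tank_mouth probe_head probe_bridge probe_tip probe_lip rack_edge spare_meter_mid coupling adaptor weight spanner screwdriver union_nut".split()
for cam in ['scene','top','wrist']:
    p=shot(cam,cam+'0'); print(cam,p['shot'])
    for n in names:
        try:
            r=env.tip_of(n,p)
            print(n,[(round(d['score'],2),np.round(d['point']).tolist()) for d in r[:4]])
        except Exception as e: print(n,e)
st()
E
```

```text
pics
{'t': 0.0, 'joints': [1.21, 0.492, 1.559, 0.0, 1.092, -0.106], 'eef_pos': [157.404, 604.578, 214.046], 'tcp_rot': [-3.14, -0.0, 2.887], 'ft_force': [0.13, -0.117, 0.758], 'moment': [0.027, 0.046, -0.02], 'opening': 1.002}
scene 1
knob_grip [(0.68, [569.0, 42.0, 160.0])]
adaptor_shoulder [(0.6, [565.0, 219.0, 89.0])]
port_face [(0.77, [564.0, 236.0, 93.0]), (0.58, [596.0, -346.0, 0.0])]
meter [(0.61, [566.0, 151.0, 51.0])]
tank [(0.65, [594.0, -344.0, -2.0])]
tank_mouth []
probe_head [(0.63, [436.0, -223.0, 158.0]), (0.62, [279.0, -326.0, 18.0]), (0.54, [356.0, -64.0, 9.0])]
probe_bridge [(0.68, [343.0, -84.0, 14.0]), (0.67, [280.0, -360.0, 31.0]), (0.61, [423.0, -222.0, 132.0])]
probe_tip [(0.83, [425.0, -225.0, 46.0]), (0.74, [282.0, -486.0, 13.0]), (0.55, [301.0, -125.0, 10.0])]
probe_lip [(0.92, [278.0, -393.0, 40.0]), (0.61, [412.0, -227.0, 105.0]), (0.51, [333.0, -94.0, 21.0])]
rack_edge [(0.76, [417.0, -222.0, 133.0]), (0.16, [763.0, 113.0, 35.0])]
spare_meter_mid [(0.8, [762.0, 108.0, 36.0]), (0.64, [424.0, -226.0, 44.0]), (0.55, [396.0, 368.0, -4.0])]
coupling [(0.66, [3
[... 1284 characters left out ...]
, 370.0, -1.0]), (0.31, [374.0, 235.0, 0.0])]
spanner [(0.63, [751.0, -156.0, -1.0])]
screwdriver [(0.93, [539.0, 469.0, -0.0])]
union_nut [(0.44, [377.0, 235.0, -1.0]), (0.42, [754.0, 15.0, 4.0]), (0.24, [422.0, -225.0, 131.0])]
wrist 3
knob_grip []
adaptor_shoulder []
port_face []
meter []
tank []
tank_mouth []
probe_head []
probe_bridge []
probe_tip []
probe_lip []
rack_edge []
spare_meter_mid []
coupling []
adaptor []
weight []
spanner []
screwdriver []
union_nut []
{'t': 2.85, 'joints': [1.21, 0.491, 1.559, 0.0, 1.092, -0.106], 'eef_pos': [157.484, 604.817, 214.669], 'tcp_rot': [3.142, -0.0, 2.887], 'ft_force': [1.038, 0.086, -0.008], 'moment': [-0.018, 0.009, -0.031], 'opening': 1.005}
```

View images.

View pics/scene0.png

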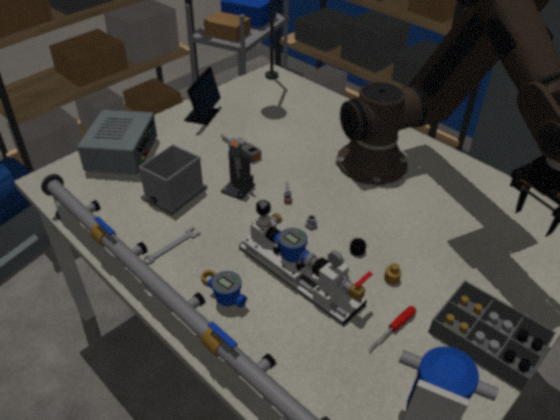

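View pics/top0.png

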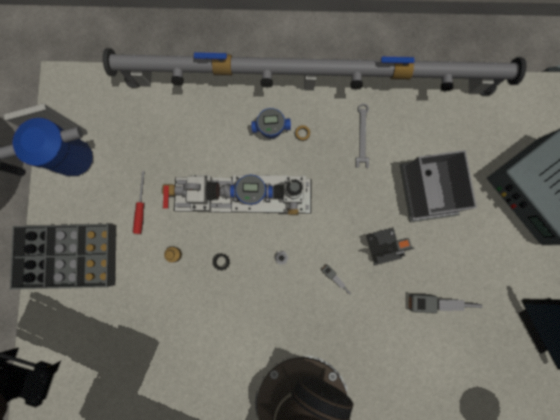

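```bash
python3 - <<'E'
import cv2,numpy as np
a=cv2.imread('pics/top0.png'); s=cv2.imread('pics/scene0.png')
def g(x,r): 
    x=np.clip(x.astype(float)*1.8,0,255).astype('uint8'); return cv2.resize(x,(400,300),interpolation=cv2.INTER_CUBIC)
m=np.vstack([np.hstack([g(a[200:275,350:450],1),g(a[160:235,240:340],1)]),np.hstack([g(s[130:205,140:270][:, 15:115+15],1),g(s[190:265,230:330],1)])])
cv2.imwrite('pics/crop0.png',m)
E
```

```text
(no output)
```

View pics/crop0.png

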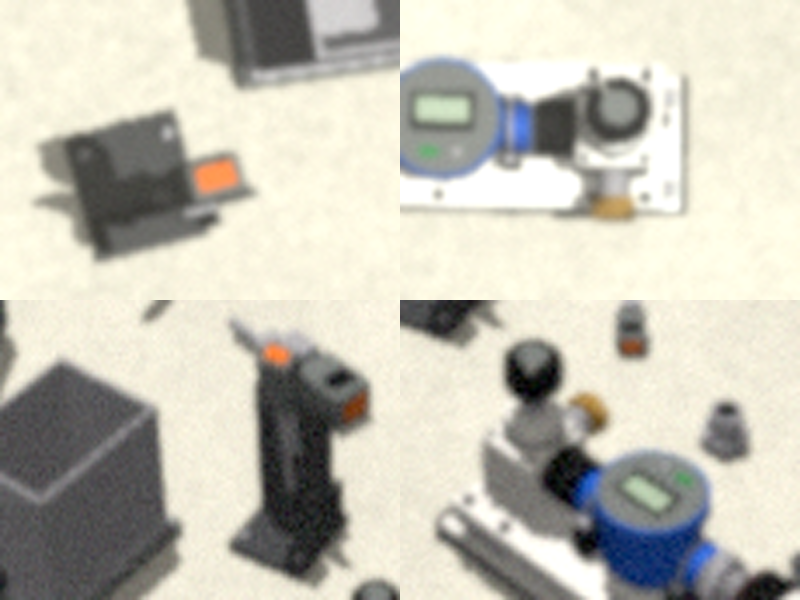

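```bash
python3 - <<'E'
from h import *
s=shot('scene','scene1'); t=shot('top','top1')
P=np.array([[432,-220,158],[432,-220,183],[422,-224,132],[279,-323,18],[356,-65,12],[596,-345,130],[417,-222,130],[566,40,164],[417,-222,0]])
print(proj(s,P).round(),proj(t,P).round())
import cv2
def cr(p,c,h=30,w=40):
    c=c.astype(int); x=p['pixels'][max(c[1]-h,0):c[1]+h,c[0]-w:c[0]+w]; print(c-[w,h]); return cv2.resize(np.clip(x.astype(float)*1.8,0,255).astype('uint8'),(800,600),interpolation=cv2.INTER_CUBIC)
cv2.imwrite('pics/cs1.png',cr(s,proj(s,P[0])[0])); cv2.imwrite('pics/ct1.png',cr(t,proj(t,P[0])[0]))
for p in (s,t): print((-np.asarray(p['world_to_cam'])[:3,:3].T@np.asarray(p['world_to_cam'])[:3,3]).round(), K(p))
E
```

```text
[[235. 149.]
 [235. 142.]
 [237. 154.]
 [250. 152.]
 [287. 197.]
 [169. 161.]
 [239. 154.]
 [262. 207.]
 [240. 186.]] [[401. 245.]
 [404. 245.]
 [399. 250.]
 [423. 303.]
 [329. 272.]
 [447. 182.]
 [398. 252.]
 [295. 187.]
 [385. 251.]]
[195 118]
[361 215]
[1297.  809. 1097.] 527.0616373616796
[ 417.   72. 1113.] 392.9938711925884
```

View pics/cs1.png

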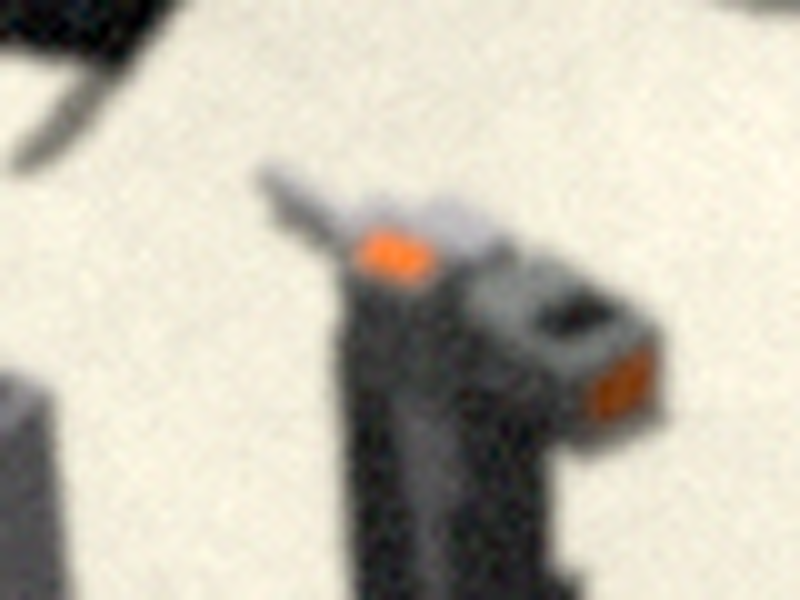

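View pics/ct1.png

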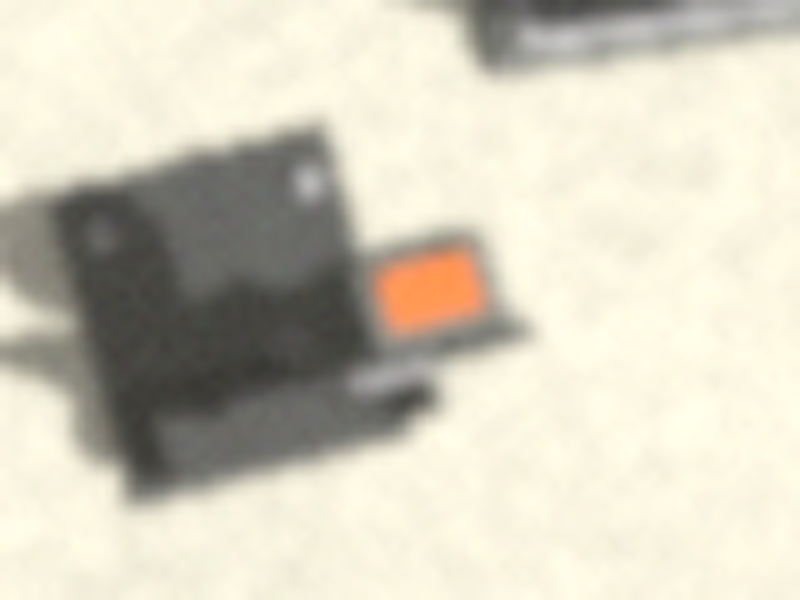

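drive_tool --increments '[[[-1, -0.82, 0], [0, 0, 0]], [[-1, -0.82, 0], [0, 0, 0]], [[-1, -0.82, 0], [0, 0, 0]], [[-1, -0.82, 0], [0, 0, 0]], [[-1, -0.82, 0], [0, 0, 0]]]' --jaw 1

```text
t: 3.37
eef_pos: [272.3, 446.5, 214.7]
tcp_rot: [3.141, 0.0, 2.887]
ft_force: [-0.2, 0.8, -0.8]
opening: 1.001
```

drive_tool --increments '[[[-1, -0.82, 0], [0, 0, 0]], [[-1, -0.82, 0], [0, 0, 0]], [[-1, -0.82, 0], [0, 0, 0]], [[-1, -0.82, 0], [0, 0, 0]], [[-1, -0.82, 0], [0, 0, 0]]]'

```text
t: 3.78
eef_pos: [386.6, 289.5, 214.9]
tcp_rot: [3.141, 0.0, 2.887]
ft_force: [1.2, 0.4, 0.4]
opening: 0.997
```

drive_tool --increments '[[[-1, -0.82, 0], [0, 0, 0]], [[-1, -0.82, 0], [0, 0, 0]], [[-1, -0.82, 0], [0, 0, 0]], [[-1, -0.82, 0], [0, 0, 0]]]'

```text
t: 4.12
eef_pos: [478.0, 163.9, 214.9]
tcp_rot: [3.141, 0.0, 2.887]
ft_force: [0.7, 0.8, 0.3]
opening: 0.997
```

```bash
python3 - <<'E'
from h import *
p=shot('wrist','w2'); s=st()
M=np.asarray(p['world_to_cam']); print((-M[:3,:3].T@M[:3,3]).round(1), M[:3,:3].round(2).tolist(),K(p))
P=np.array([[566,40,164],[566,40,178]]); print(proj(p,P).round())
print([(d['score'],np.round(d['point'],1)) for d in env.tip_of('knob_grip',p)])
E
```

```text
{'t': 4.167, 'joints': [0.191, 0.324, 1.843, -0.002, 0.973, -1.122], 'eef_pos': [481.704, 159.854, 214.808], 'tcp_rot': [-3.141, 0.002, 2.884], 'ft_force': [2.741, -3.174, 0.186], 'moment': [-0.12, -0.003, 0.014], 'opening': 0.998}
[403.8 183.7 384.3] [[0.25, 0.97, 0.0], [0.93, -0.24, 0.27], [0.26, -0.07, -0.96]] 297.64278535381453
[[176. 349.]
 [170. 360.]]
[(0.93, array([564.5,  42. , 163.9]))]
```

View pics/w2.png

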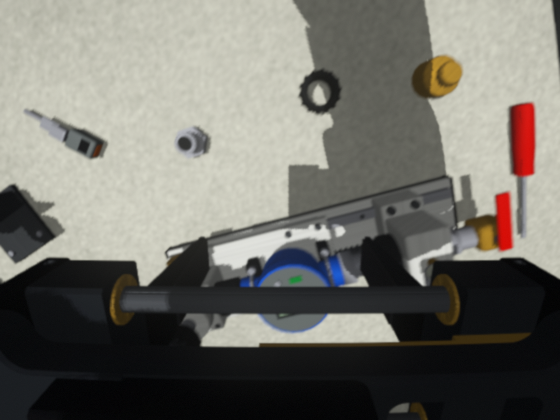

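```bash
cat > plan.py <<'E'
import numpy as np
def plan(p0,yaw0,p1,yaw1,n):
    p0=np.array(p0,float);p1=np.array(p1,float); rows=[]
    p=p0.copy();y=yaw0
    for i in range(n):
        t=p0+(p1-p0)*(i+1)/n; d=t-p
        l=np.array([np.cos(y)*d[0]+np.sin(y)*d[1], np.sin(y)*d[0]-np.cos(y)*d[1], -d[2]])
        f=np.round(l/30,2); a=round(-((yaw0+(yaw1-yaw0)*(i+1)/n)-y)/0.08,2)
        rows.append([[float(v) for v in f],[0,0,float(a)]])
        l=f*30; p=p+[np.cos(y)*l[0]+np.sin(y)*l[1], np.sin(y)*l[0]-np.cos(y)*l[1], -l[2]]; y-=a*0.08
    for i in range(0,n,5): print(rows[i:i+5])
    print('end',p.round(1),round(y,3))
E
python3 -c "
from plan import *
plan([481.7,159.9,214.8],2.885,[604,111,215],4.245,17)"
```

```text
[[[-0.26, -0.03, -0.0], [0, 0, -1.0]], [[-0.25, -0.05, -0.0], [0, 0, -1.0]], [[-0.25, -0.08, -0.0], [0, 0, -1.0]], [[-0.24, -0.09, -0.0], [0, 0, -1.0]], [[-0.23, -0.11, -0.0], [0, 0, -1.0]]]
[[[-0.23, -0.13, -0.0], [0, 0, -1.0]], [[-0.21, -0.14, -0.0], [0, 0, -1.0]], [[-0.2, -0.17, -0.0], [0, 0, -1.0]], [[-0.19, -0.18, -0.0], [0, 0, -1.0]], [[-0.17, -0.19, -0.0], [0, 0, -1.0]]]
[[[-0.15, -0.2, -0.0], [0, 0, -1.0]], [[-0.14, -0.22, -0.0], [0, 0, -1.0]], [[-0.12, -0.23, -0.01], [0, 0, -1.0]], [[-0.1, -0.24, 0.0], [0, 0, -1.0]], [[-0.09, -0.24, 0.0], [0, 0, -1.0]]]
[[[-0.06, -0.25, 0.0], [0, 0, -1.0]], [[-0.04, -0.26, 0.0], [0, 0, -1.0]]]
end [604.  110.9 215.1] 4.245
```

drive_tool --increments '[[[-0.26, -0.03, 0], [0, 0, -1]], [[-0.25, -0.05, 0], [0, 0, -1]], [[-0.25, -0.08, 0], [0, 0, -1]], [[-0.24, -0.09, 0], [0, 0, -1]], [[-0.23, -0.11, 0], [0, 0, -1]]]'

```text
t: 4.63
eef_pos: [513.1, 151.6, 214.7]
tcp_rot: [3.141, 0.0, -2.992]
ft_force: [0.4, 0.2, 0.5]
opening: 0.998
```

drive_tool --increments '[[[-0.23, -0.13, 0], [0, 0, -1]], [[-0.21, -0.14, 0], [0, 0, -1]], [[-0.2, -0.17, 0], [0, 0, -1]], [[-0.19, -0.18, 0], [0, 0, -1]], [[-0.17, -0.19, 0], [0, 0, -1]]]'

```text
t: 5.05
eef_pos: [549.3, 137.5, 214.7]
tcp_rot: [3.141, 0.0, -2.592]
ft_force: [-0.4, -0.0, -0.6]
opening: 0.997
```

drive_tool --increments '[[[-0.15, -0.2, 0], [0, 0, -1]], [[-0.14, -0.22, 0], [0, 0, -1]], [[-0.12, -0.23, 0], [0, 0, -1]], [[-0.1, -0.24, 0], [0, 0, -1]], [[-0.09, -0.24, 0], [0, 0, -1]]]'

```text
t: 5.47
eef_pos: [585.2, 123.3, 214.6]
tcp_rot: [3.141, 0.0, -2.192]
ft_force: [-0.3, -0.9, -0.0]
opening: 0.997
```

drive_tool --increments '[[[-0.06, -0.25, 0], [0, 0, -1]], [[-0.04, -0.26, 0], [0, 0, -1]], [[0, 0, 0], [0, 0, 0]]]'

```text
t: 5.72
eef_pos: [600.2, 117.0, 214.5]
tcp_rot: [-3.141, 0.0, -2.033]
ft_force: [0.5, 0.3, 0.7]
opening: 0.999
```

```bash
python3 - <<'E'
from h import *
p=shot('wrist','w3'); s=st()
P=np.array([[565.5,41,164],[565.5,41,178]]); print(proj(p,P).round())
print([(d['score'],np.round(d['point'],1)) for d in env.tip_of('knob_grip',p)])
print([(d['score'],np.round(d['point'],1)) for d in env.boxes_of('knob_grip',p)])
np.save('w3.npy',p,allow_pickle=True)
E
```

```text
{'t': 5.767, 'joints': [0.085, 0.471, 1.595, 0.0, 1.076, -2.59], 'eef_pos': [599.539, 117.198, 214.406], 'tcp_rot': [3.141, 0.0, -2.038], 'ft_force': [-0.171, 0.948, -0.391], 'moment': [0.092, 0.146, 0.012], 'opening': 0.998}
[[280. 115.]
 [280. 114.]]
[(0.86, array([562.9,  42.2, 164. ]))]
[(0.75, array([565.2,  42.2, 178.1]))]
```

View pics/w3.png

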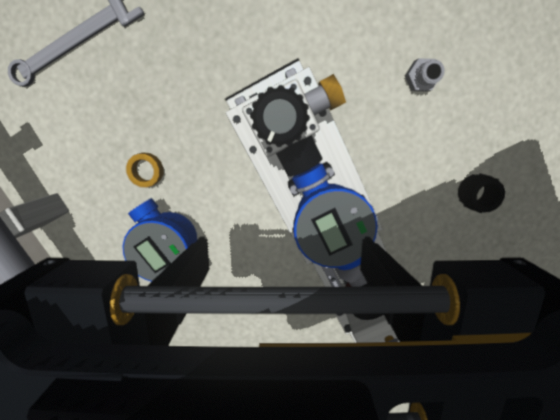

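drive_tool --increments '[[[0.7, -0.03, 0], [0, 0, 0]], [[0.7, -0.03, 0], [0, 0, 0]], [[0.7, -0.04, 0], [0, 0, 0]], [[0.68, -0.03, 0], [0, 0, 0]], [[0, 0, 0], [0, 0, 0]]]'

```text
t: 6.28
eef_pos: [564.2, 46.3, 214.8]
tcp_rot: [-3.136, -0.012, -2.051]
ft_force: [-0.5, 0.1, -0.5]
opening: 1.0
```

drive_tool --increments '[[[0, 0, 0.6], [0, 0, 0]], [[0, 0, 0.6], [0, 0, 0]], [[0, 0, 0], [0, 0, 0]]]'

```text
t: 6.53
eef_pos: [564.5, 47.9, 176.0]
tcp_rot: [-3.14, -0.012, -2.048]
ft_force: [-0.5, 0.5, -0.3]
opening: 0.997
```

drive_tool --increments '[[[0.1, -0.07, 0.45], [0, 0, 0]], [[0.1, -0.07, 0.45], [0, 0, 0]], [[0, 0, 0], [0, 0, 0]]]'

```text
t: 6.78
eef_pos: [566.2, 41.9, 150.3]
tcp_rot: [-3.137, -0.015, -2.051]
ft_force: [-0.3, -0.6, 0.2]
opening: 1.002
```

drive_tool --increments '[[[0, 0, 0.05], [0, 0, 0]], [[0, 0, 0], [0, 0, 0]], [[0, 0, 0], [0, 0, 0]], [[0, 0, 0], [0, 0, 0]]]' --jaw -1

```text
t: 7.12
eef_pos: [567.0, 41.7, 150.9]
tcp_rot: [-3.134, -0.013, -2.051]
ft_force: [0.2, -0.2, -0.2]
opening: 0.779
```

```bash
python3 -c "
from h import *; st()"
```

```text
{'t': 7.117, 'joints': [-0.035, 0.485, 1.77, -0.02, 0.885, -2.684], 'eef_pos': [566.993, 41.653, 150.868], 'tcp_rot': [-3.134, -0.013, -2.051], 'ft_force': [0.191, -0.161, -0.218], 'moment': [0.106, 0.07, -0.006], 'opening': 0.779}
```

drive_tool --increments '[[[0.04, 0.03, 0], [0, 0, 1]], [[0, 0, 0.06], [0, 0, 0]], [[0, 0, 0], [0, 0, 0]], [[0, 0, 0], [0, 0, 0]]]'

```text
t: 7.45
eef_pos: [565.4, 40.8, 148.4]
tcp_rot: [-3.133, -0.013, -2.129]
ft_force: [0.4, -0.2, -0.5]
opening: 0.491
```

```bash
cat >> h.py <<'E'
def fix(p,yaw):
    from scipy.spatial.transform import Rotation as Ro
    s=env.state(); R=Ro.from_euler('xyz',s['tcp_rot']); D=Ro.from_euler('xyz',[np.pi,0,yaw])
    print('shift',(R.inv().apply(np.array(p)-s['eef_pos'])/30).round(3),'turn',((R.inv()*D).as_rotvec()/0.08).round(3))
E
python3 -c "
from h import *; st(); fix([565.5,41,148.5],-2.13)"
```

```text
{'t': 7.45, 'joints': [-0.037, 0.486, 1.776, -0.02, 0.879, -2.608], 'eef_pos': [565.403, 40.804, 148.393], 'tcp_rot': [-3.133, -0.013, -2.129], 'ft_force': [0.42, -0.154, -0.549], 'moment': [0.033, 0.077, 0.011], 'opening': 0.491}
shift [-0.007  0.001 -0.004] turn [-0.103 -0.165  0.015]
```

drive_tool --increments '[[[0, 0, 0], [-0.1, -0.17, 0]], [[0, 0, 0], [0, 0, 0]], [[0, 0, 0], [0, 0, 0]]]'

```text
t: 7.7
eef_pos: [565.9, 40.7, 148.5]
tcp_rot: [-3.141, 0.001, -2.131]
ft_force: [3.2, 1.3, -0.1]
opening: 0.414
```

```bash
python3 -c "
from h import *; st(); fix([565.5,41,148.5],-2.13)"
```

```text
{'t': 7.7, 'joints': [-0.045, 0.486, 1.776, 0.001, 0.878, -2.627], 'eef_pos': [565.948, 40.732, 148.492], 'tcp_rot': [-3.141, 0.001, -2.131], 'ft_force': [3.184, 1.322, -0.146], 'moment': [0.269, -0.459, -0.042], 'opening': 0.414}
shift [ 0.     0.017 -0.   ] turn [-0.012  0.019 -0.008]
```

drive_tool --increments '[[[0, 0, 0.08], [0, 0, 0]], [[0, 0, 0.03], [0, 0, 0.5]], [[0, 0, 0.02], [0, 0, 0.5]], [[0, 0, 0.02], [0, 0, 0.5]]]'

```text
t: 8.03
eef_pos: [566.0, 40.8, 145.0]
tcp_rot: [-3.14, 0.002, -2.252]
ft_force: [-1.5, 1.0, 18.3]
opening: 0.417
```

```bash
python3 -c "
from h import *; st()"
```

```text
{'t': 8.033, 'joints': [-0.045, 0.49, 1.78, 0.0, 0.869, -2.505], 'eef_pos': [566.011, 40.805, 145.014], 'tcp_rot': [-3.14, 0.002, -2.252], 'ft_force': [-1.51, 0.979, 18.337], 'moment': [0.243, 0.427, 0.031], 'opening': 0.417}
```

drive_tool --increments '[[[0, 0, 0], [0, 0, 1]], [[0, 0, 0], [0, 0, 1]], [[0, 0, 0], [0, 0, 1]]]'

```text
t: 8.28
eef_pos: [565.9, 40.9, 144.4]
tcp_rot: [-3.141, 0.002, -2.494]
ft_force: [2.4, 0.7, 4.7]
opening: 0.416
```

drive_tool --increments '[[[0, 0, 0], [0, 0, 1]], [[0, 0, 0], [0, 0, 1]], [[0, 0, 0], [0, 0, 1]]]'

```text
t: 8.53
eef_pos: [565.8, 40.9, 144.2]
tcp_rot: [-3.141, 0.002, -2.734]
ft_force: [1.7, 1.0, 3.4]
opening: 0.416
```

```bash
python3 -c "
from h import *; st()"
```

```text
{'t': 8.533, 'joints': [-0.044, 0.491, 1.781, 0.001, 0.868, -2.023], 'eef_pos': [565.812, 40.947, 144.152], 'tcp_rot': [-3.141, 0.002, -2.734], 'ft_force': [1.715, 1.029, 3.409], 'moment': [0.507, -0.357, -0.031], 'opening': 0.416}
```

drive_tool --increments '[[[0, 0, 0.06], [0, 0, 1]], [[0, 0, 0.04], [0, 0, 0]]]'

```text
t: 8.7
eef_pos: [565.8, 41.0, 141.2]
tcp_rot: [-3.141, 0.002, -2.816]
ft_force: [2.4, 2.2, 6.9]
opening: 0.415
```

```bash
python3 -c "
from h import *; st()"
```

```text
{'t': 8.7, 'joints': [-0.044, 0.495, 1.784, 0.001, 0.861, -1.942], 'eef_pos': [565.806, 40.999, 141.215], 'tcp_rot': [-3.141, 0.002, -2.816], 'ft_force': [2.43, 2.243, 6.868], 'moment': [0.458, -0.233, -0.005], 'opening': 0.415}
```

drive_tool --increments '[[[0, 0, 0.01], [0, 0, 1]], [[0, 0, 0], [0, 0, 1]]]'

```text
t: 8.87
eef_pos: [565.8, 41.0, 141.0]
tcp_rot: [3.141, 0.002, -2.974]
ft_force: [1.1, 2.7, 6.7]
opening: 0.416
```

```bash
python3 -c "
from h import *; st()"
```

```text
{'t': 8.867, 'joints': [-0.044, 0.495, 1.784, 0.001, 0.861, -1.783], 'eef_pos': [565.825, 41.043, 141.001], 'tcp_rot': [3.141, 0.002, -2.974], 'ft_force': [1.125, 2.712, 6.652], 'moment': [0.587, -0.244, -0.013], 'opening': 0.416}
```

drive_tool --increments '[[[0, 0, 0], [0, 0, 1]], [[0, 0, 0], [0, 0, 1]]]'

```text
t: 9.03
eef_pos: [565.8, 41.4, 141.0]
tcp_rot: [3.141, 0.002, -3.134]
ft_force: [2.0, 9.3, 6.3]
opening: 0.414
```

```bash
python3 -c "
from h import *; st()"
```

```text
{'t': 9.033, 'joints': [-0.044, 0.495, 1.784, 0.001, 0.861, -1.623], 'eef_pos': [565.781, 41.402, 141.004], 'tcp_rot': [3.141, 0.002, -3.134], 'ft_force': [1.993, 9.285, 6.283], 'moment': [1.809, -0.317, 0.35], 'opening': 0.414}
```

drive_tool --increments '[[[0, 0.05, 0], [0, 0, 1]], [[0, 0.024, 0], [0, 0, 1]], [[0, 0.024, 0], [0, 0, 1]], [[0.005, 0.023, 0], [0, 0, 1]]]'

```text
t: 9.37
eef_pos: [565.8, 44.6, 141.0]
tcp_rot: [3.141, 0.001, 2.829]
ft_force: [1.5, 1.0, 6.2]
opening: 0.414
```

```bash
python3 -c "
from h import *; st()"
```

```text
{'t': 9.367, 'joints': [-0.038, 0.496, 1.783, 0.0, 0.861, -1.297], 'eef_pos': [565.842, 44.607, 141.029], 'tcp_rot': [3.141, 0.001, 2.829], 'ft_force': [1.503, 1.0, 6.215], 'moment': [0.389, -0.174, 0.257], 'opening': 0.414}
```

drive_tool --increments '[[[0.007, 0.023, 0], [0, 0, 1]], [[0.009, 0.022, 0], [0, 0, 1]], [[0.011, 0.021, 0], [0, 0, 1]], [[0.012, 0.02, 0], [0, 0, 1]]]'

```text
t: 9.7
eef_pos: [565.9, 47.6, 141.0]
tcp_rot: [3.14, 0.001, 2.509]
ft_force: [1.0, 2.5, 7.4]
opening: 0.415
```

```bash
python3 -c "
from h import *; st()"
```

```text
{'t': 9.7, 'joints': [-0.033, 0.496, 1.782, 0.0, 0.862, -0.971], 'eef_pos': [565.878, 47.568, 140.995], 'tcp_rot': [3.14, 0.001, 2.509], 'ft_force': [1.002, 2.503, 7.375], 'moment': [0.509, -0.202, 0.311], 'opening': 0.415}
```

drive_tool --increments '[[[0.015, 0.02, 0], [0, 0, 1]], [[0.016, 0.018, 0], [0, 0, 1]], [[0.017, 0.017, 0], [0, 0, 1]], [[0.018, 0.015, 0], [0, 0, 1]]]'

```text
t: 10.03
eef_pos: [566.0, 50.5, 141.0]
tcp_rot: [3.14, 0.001, 2.189]
ft_force: [1.9, 2.4, 6.6]
opening: 0.417
```

```bash
python3 -c "
from h import *; st()"
```

```text
{'t': 10.033, 'joints': [-0.027, 0.496, 1.782, 0.001, 0.862, -0.646], 'eef_pos': [565.968, 50.506, 141.042], 'tcp_rot': [3.14, 0.001, 2.189], 'ft_force': [1.942, 2.399, 6.581], 'moment': [0.464, -0.327, 0.271], 'opening': 0.417}
```

drive_tool --increments '[[[0.02, 0.014, 0], [0, 0, 1]], [[0.021, 0.012, 0], [0, 0, 1]]]'

```text
t: 10.2
eef_pos: [566.0, 52.0, 141.0]
tcp_rot: [3.14, 0.001, 2.029]
ft_force: [2.1, 2.9, 6.6]
opening: 0.416
```

```bash
python3 - <<'E'
from h import *
st(); p=shot('top','t4'); s=shot('scene','s4')
for q in (p,s):
  for n in('adaptor_shoulder','port_face','knob_grip'): print(n,[(round(d['score'],2),np.round(d['point'],1).tolist()) for d in env.tip_of(n,q)])
im=[cv2.resize(np.clip(x.astype(float)*1.8,0,255).astype('uint8'),(400,300),interpolation=cv2.INTER_CUBIC) for x in (p['pixels'][165:210,170:230],s['pixels'][240:300,300:380])]
cv2.imwrite('pics/c4.png',np.hstack(im))
E
```

```text
{'t': 10.2, 'joints': [-0.025, 0.496, 1.781, 0.001, 0.862, -0.484], 'eef_pos': [566.006, 51.954, 141.029], 'tcp_rot': [3.14, 0.001, 2.029], 'ft_force': [2.101, 2.859, 6.605], 'moment': [0.492, -0.41, 0.246], 'opening': 0.416}
adaptor_shoulder [(0.65, [565.0, 234.4, 90.8])]
port_face [(0.88, [568.0, 236.5, 86.9]), (0.18, [416.9, -220.1, 124.8])]
knob_grip []
adaptor_shoulder [(0.71, [748.5, 17.9, -3.5]), (0.64, [562.5, 230.9, 91.3]), (0.58, [421.9, -227.3, 129.6])]
port_face [(0.79, [566.1, 237.3, 90.7])]
knob_grip [(0.51, [567.4, 55.9, 149.7])]
```

View pics/c4.png

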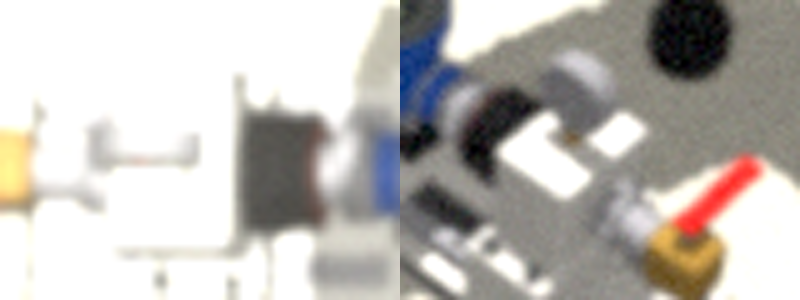

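drive_tool --increments '[[[0.022, 0.011, 0], [0, 0, 1]], [[0.022, 0.009, 0], [0, 0, 1]]]'

```text
t: 10.77
eef_pos: [566.1, 53.4, 141.0]
tcp_rot: [3.139, 0.0, 1.87]
ft_force: [2.1, 3.2, 5.9]
opening: 0.416
```

```bash
python3 -c "
from h import *; st()"
```

```text
{'t': 10.767, 'joints': [-0.022, 0.497, 1.781, 0.001, 0.862, -0.322], 'eef_pos': [566.057, 53.404, 141.032], 'tcp_rot': [3.139, 0.0, 1.87], 'ft_force': [2.095, 3.19, 5.933], 'moment': [0.432, -0.402, 0.28], 'opening': 0.416}
```

drive_tool --increments '[[[0.023, 0.007, 0], [0, 0, 1]], [[0.024, 0.005, 0], [0, 0, 0.5]]]'

```text
t: 10.93
eef_pos: [566.1, 54.6, 141.1]
tcp_rot: [3.139, 0.0, 1.749]
ft_force: [2.4, -1.4, 5.5]
opening: 0.416
```

```bash
python3 -c "
from h import *; st()"
```

```text
{'t': 10.933, 'joints': [-0.02, 0.497, 1.781, -0.0, 0.862, -0.198], 'eef_pos': [566.119, 54.611, 141.069], 'tcp_rot': [3.139, 0.0, 1.749], 'ft_force': [2.413, -1.446, 5.524], 'moment': [-0.327, -0.382, 0.273], 'opening': 0.416}
```

drive_tool --increments '[[[0.015, 0.002, 0.01], [0, 0, 1]], [[0.023, 0.001, 0], [0, 0, 0.5]]]'

```text
t: 11.1
eef_pos: [566.1, 55.7, 141.0]
tcp_rot: [3.139, 0.0, 1.629]
ft_force: [2.7, -2.0, 7.5]
opening: 0.413
```

```bash
python3 -c "
from h import *; st()"
```

```text
{'t': 11.1, 'joints': [-0.018, 0.497, 1.781, -0.0, 0.861, -0.076], 'eef_pos': [566.147, 55.712, 140.972], 'tcp_rot': [3.139, 0.0, 1.629], 'ft_force': [2.674, -1.978, 7.536], 'moment': [-0.346, -0.363, 0.249], 'opening': 0.413}
```

drive_tool --increments '[[[0.015, 0, 0], [0, 0, 1]], [[0.018, 0, 0], [0, 0, 0.5]]]'

```text
t: 11.27
eef_pos: [566.2, 56.8, 141.0]
tcp_rot: [3.139, -0.0, 1.509]
ft_force: [1.4, 0.0, 7.9]
opening: 0.414
```

```bash
python3 -c "
from h import *; st()"
```

```text
{'t': 11.267, 'joints': [-0.016, 0.497, 1.78, 0.0, 0.861, 0.045], 'eef_pos': [566.157, 56.751, 140.971], 'tcp_rot': [3.139, -0.0, 1.509], 'ft_force': [1.44, 0.048, 7.942], 'moment': [-0.142, -0.427, 0.242], 'opening': 0.414}
```

drive_tool --increments '[[[0.022, -0.001, 0], [0, 0, 1]], [[0.018, -0.003, 0], [0, 0, 0.5]]]'

```text
t: 11.43
eef_pos: [566.2, 57.8, 141.0]
tcp_rot: [3.139, -0.0, 1.389]
ft_force: [2.3, -1.4, 7.5]
opening: 0.411
```

```bash
python3 -c "
from h import *; st()"
```

```text
{'t': 11.433, 'joints': [-0.014, 0.497, 1.78, -0.0, 0.862, 0.168], 'eef_pos': [566.213, 57.842, 140.965], 'tcp_rot': [3.139, -0.0, 1.389], 'ft_force': [2.342, -1.359, 7.543], 'moment': [-0.283, -0.41, 0.269], 'opening': 0.411}
```

drive_tool --increments '[[[0.022, -0.004, 0], [0, 0, 1]], [[0.012, -0.003, 0], [0, 0, 0.5]]]'

```text
t: 11.6
eef_pos: [566.3, 58.9, 141.0]
tcp_rot: [3.139, -0.001, 1.269]
ft_force: [4.2, 0.1, 7.2]
opening: 0.415
```

```bash
python3 - <<'E'
from h import *
st(); p=shot('top','t5'); s=shot('scene','s5')
for q in (p,s):
  for n in('adaptor_shoulder','port_face','knob_grip'): print(n,[(round(d['score'],2),np.round(d['point'],1).tolist()) for d in env.tip_of(n,q)[:1]])
im=[cv2.resize(x,(400,300),interpolation=cv2.INTER_CUBIC) for x in (p['pixels'][165:210,170:230],s['pixels'][240:300,300:380])]
cv2.imwrite('pics/c5.png',np.hstack(im))
E
```

```text
{'t': 11.6, 'joints': [-0.012, 0.497, 1.78, -0.0, 0.862, 0.289], 'eef_pos': [566.275, 58.88, 141.017], 'tcp_rot': [3.139, -0.001, 1.269], 'ft_force': [4.204, 0.062, 7.217], 'moment': [-0.173, -0.458, 0.276], 'opening': 0.415}
adaptor_shoulder [(0.61, [565.0, 237.7, 92.0])]
port_face [(0.61, [597.0, -351.6, 133.8])]
knob_grip []
adaptor_shoulder [(0.78, [564.3, 235.9, 86.9])]
port_face [(0.84, [564.7, 237.7, 87.5])]
knob_grip [(0.77, [567.9, 58.8, 155.5])]
```

View pics/c5.png

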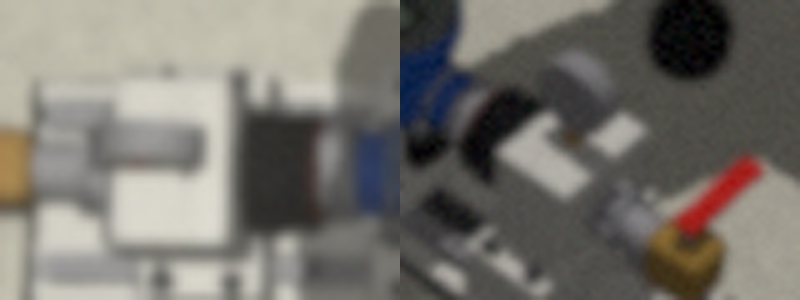

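drive_tool --increments '[[[0.022, -0.007, 0], [0, 0, 1]], [[0.006, -0.002, 0], [0, 0, 0.25]]]'

```text
t: 12.17
eef_pos: [566.3, 59.8, 141.0]
tcp_rot: [3.139, -0.001, 1.169]
ft_force: [2.7, -0.3, 6.6]
opening: 0.417
```

```bash
python3 -c "
from h import *; st()"
```

```text
{'t': 12.167, 'joints': [-0.011, 0.498, 1.779, -0.0, 0.862, 0.391], 'eef_pos': [566.282, 59.766, 140.995], 'tcp_rot': [3.139, -0.001, 1.169], 'ft_force': [2.678, -0.325, 6.628], 'moment': [-0.186, -0.443, 0.282], 'opening': 0.417}
```

drive_tool --increments '[[[0.021, -0.009, 0], [0, 0, 1]], [[0.006, -0.003, 0], [0, 0, 0.25]]]'

```text
t: 12.33
eef_pos: [566.3, 60.5, 141.0]
tcp_rot: [3.139, -0.001, 1.069]
ft_force: [2.9, -1.6, 7.9]
opening: 0.415
```

```bash
python3 -c "
from h import *; st()"
```

```text
{'t': 12.333, 'joints': [-0.009, 0.498, 1.779, -0.001, 0.862, 0.493], 'eef_pos': [566.303, 60.489, 140.992], 'tcp_rot': [3.139, -0.001, 1.069], 'ft_force': [2.934, -1.649, 7.944], 'moment': [-0.448, -0.392, 0.462], 'opening': 0.415}
```

drive_tool --increments '[[[0.008, -0.005, 0], [0, 0, 0.5]], [[0, 0, 0], [0, 0, 0]]]'

```text
t: 12.5
eef_pos: [566.3, 60.8, 141.0]
tcp_rot: [3.139, -0.001, 1.031]
ft_force: [4.0, -0.7, 7.0]
opening: 0.415
```

```bash
python3 -c "
from h import *; st()"
```

```text
{'t': 12.5, 'joints': [-0.009, 0.498, 1.779, -0.001, 0.862, 0.531], 'eef_pos': [566.311, 60.756, 140.991], 'tcp_rot': [3.139, -0.001, 1.031], 'ft_force': [3.987, -0.656, 6.977], 'moment': [-0.322, -0.444, 0.376], 'opening': 0.415}
```

drive_tool --increments '[[[0.008, -0.005, 0], [0, 0, 0.5]]]'

```text
t: 12.58
eef_pos: [566.3, 61.0, 141.0]
tcp_rot: [3.139, -0.001, 0.994]
ft_force: [3.3, -0.7, 6.6]
opening: 0.418
```

```bash
python3 -c "
from h import *; st()"
```

```text
{'t': 12.583, 'joints': [-0.008, 0.498, 1.779, -0.001, 0.862, 0.569], 'eef_pos': [566.317, 61.009, 141.005], 'tcp_rot': [3.139, -0.001, 0.994], 'ft_force': [3.288, -0.655, 6.587], 'moment': [-0.249, -0.459, 0.478], 'opening': 0.418}
```

drive_tool --increments '[[[0.008, -0.006, 0], [0, 0, 0.5]]]'

```text
t: 12.67
eef_pos: [566.3, 61.3, 141.0]
tcp_rot: [3.139, -0.001, 0.952]
ft_force: [2.6, -2.2, 7.3]
opening: 0.415
```

```bash
python3 -c "
from h import *; st()"
```

```text
{'t': 12.667, 'joints': [-0.008, 0.498, 1.779, -0.001, 0.862, 0.611], 'eef_pos': [566.327, 61.285, 140.99], 'tcp_rot': [3.139, -0.001, 0.952], 'ft_force': [2.582, -2.153, 7.27], 'moment': [-0.392, -0.491, 0.601], 'opening': 0.415}
```

drive_tool --increments '[[[0, 0, 0], [0, 0, 0]], [[0, 0, 0], [0, 0, 0]], [[0, 0, 0], [0, 0, 0]]]' --jaw 0.6

```text
t: 12.92
eef_pos: [564.8, 61.5, 139.8]
tcp_rot: [-3.141, 0.001, 0.953]
ft_force: [0.0, 0.4, 0.1]
opening: 0.573
```

drive_tool --increments '[[[0, 0, -0.5], [0, 0, 0]], [[0, 0, -1], [0, 0, 0]], [[0, 0, -1], [0, 0, 0]], [[0, 0, -0.7], [0, 0, 0]]]'

```text
t: 13.25
eef_pos: [565.3, 61.6, 238.1]
tcp_rot: [3.141, -0.001, 0.953]
ft_force: [0.7, -0.0, 0.2]
opening: 0.79
```

```bash
python3 - <<'E'
from h import *
st(); p=shot('top','t6'); 
a=p['pixels'][150:225,395:485]; b=p['pixels'][220:280,355:427]
im=[cv2.resize(np.clip(x.astype(float)*1.8,0,255).astype('uint8'),(400,320),interpolation=cv2.INTER_CUBIC) for x in (a,b)]
cv2.imwrite('pics/c6.png',np.hstack(im))
E
```

```text
{'t': 13.25, 'joints': [-0.008, 0.387, 1.67, 0.0, 1.084, 0.61], 'eef_pos': [565.3, 61.551, 238.117], 'tcp_rot': [3.141, -0.001, 0.953], 'ft_force': [0.691, -0.013, 0.176], 'moment': [-0.101, 0.164, -0.001], 'opening': 0.79}
```

View pics/c6.png

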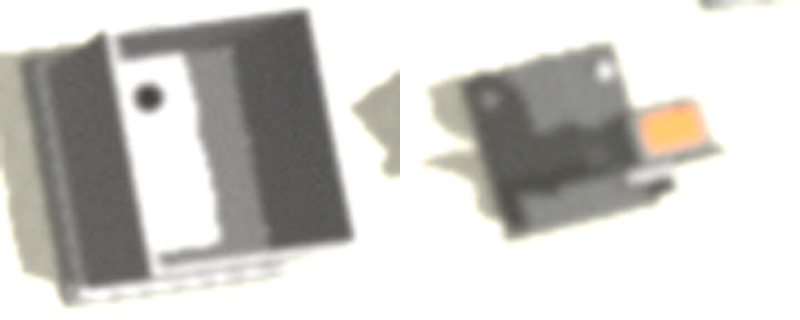

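```bash
python3 -c "
from plan import *
plan([565.3,61.5,238.1],0.953,[444,-295,240],1.816,14)"
```

```text
[[[-0.86, 0.26, -0.0], [0, 0, -0.77]], [[-0.87, 0.2, -0.01], [0, 0, -0.77]], [[-0.89, 0.15, -0.0], [0, 0, -0.77]], [[-0.89, 0.09, -0.01], [0, 0, -0.77]], [[-0.89, 0.04, -0.0], [0, 0, -0.77]]]
[[[-0.9, -0.02, -0.01], [0, 0, -0.77]], [[-0.89, -0.07, -0.0], [0, 0, -0.77]], [[-0.89, -0.12, -0.01], [0, 0, -0.77]], [[-0.88, -0.18, -0.0], [0, 0, -0.77]], [[-0.87, -0.24, -0.01], [0, 0, -0.78]]]
[[[-0.84, -0.29, 0.0], [0, 0, -0.77]], [[-0.83, -0.34, -0.0], [0, 0, -0.77]], [[-0.81, -0.39, -0.01], [0, 0, -0.77]], [[-0.78, -0.44, -0.0], [0, 0, -0.77]]]
end [ 443.9 -294.9  239.9] 1.816
```

drive_tool --increments '[[[-0.86, 0.26, 0], [0, 0, -0.77]], [[-0.87, 0.2, 0], [0, 0, -0.77]], [[-0.89, 0.15, 0], [0, 0, -0.77]], [[-0.89, 0.09, 0], [0, 0, -0.77]], [[-0.89, 0.04, 0], [0, 0, -0.77]]]' --jaw 1

```text
t: 13.72
eef_pos: [520.9, -66.6, 235.6]
tcp_rot: [-3.141, -0.0, 1.264]
ft_force: [0.2, -0.3, 0.4]
opening: 0.996
```

drive_tool --increments '[[[-0.9, -0.02, 0], [0, 0, -0.77]], [[-0.89, -0.07, 0], [0, 0, -0.77]], [[-0.89, -0.12, 0], [0, 0, -0.77]], [[-0.88, -0.18, 0], [0, 0, -0.77]], [[-0.87, -0.24, 0], [0, 0, -0.78]]]'

```text
t: 14.13
eef_pos: [477.5, -194.2, 235.6]
tcp_rot: [-3.141, -0.001, 1.573]
ft_force: [0.1, 0.5, -0.0]
opening: 0.996
```

drive_tool --increments '[[[-0.84, -0.29, 0], [0, 0, -0.77]], [[-0.83, -0.34, 0], [0, 0, -0.77]], [[-0.81, -0.39, 0], [0, 0, -0.77]], [[-0.78, -0.44, 0], [0, 0, -0.77]], [[0, 0, 0], [0, 0, 0]]]'

```text
t: 14.55
eef_pos: [442.2, -298.0, 235.4]
tcp_rot: [-3.141, -0.0, 1.817]
ft_force: [-0.1, -0.1, -0.0]
opening: 0.998
```

```bash
python3 - <<'E'
from h import *
p=shot('wrist','w7'); st()
for n in 'probe_head probe_bridge rack_edge probe_lip probe_tip tank_mouth'.split():
  print(n,[(round(d['score'],2),np.round(d['point'],1).tolist()) for d in env.tip_of(n,p)])
import pickle; pickle.dump(p,open('w7.pkl','wb'))
E
```

```text
{'t': 14.6, 'joints': [-0.714, 0.338, 1.757, 0.0, 1.048, -0.957], 'eef_pos': [442.681, -296.318, 235.351], 'tcp_rot': [-3.141, -0.001, 1.814], 'ft_force': [0.002, 0.275, -0.361], 'moment': [-0.059, -0.007, -0.016], 'opening': 0.998}
probe_head [(0.76, [432.1, -220.5, 160.2]), (0.67, [283.9, -322.7, 21.5])]
probe_bridge [(0.72, [415.1, -223.0, 129.0]), (0.72, [278.0, -359.3, 32.7])]
rack_edge [(0.57, [418.0, -222.7, 132.0])]
probe_lip [(0.82, [280.7, -393.9, 39.2]), (0.74, [410.0, -232.9, 107.5])]
probe_tip [(0.83, [276.9, -481.6, 10.4]), (0.49, [293.9, -127.0, 8.0])]
tank_mouth [(0.65, [597.2, -345.8, 126.0])]
```

View pics/w7.png

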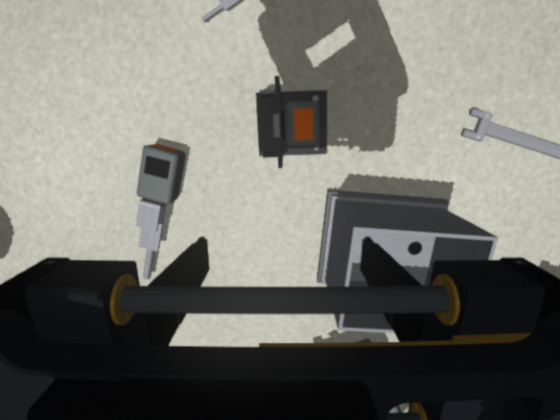

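```bash
python3 - <<'E'
import cv2,numpy as np
p=cv2.imread('pics/w7.png')
a=p[70:175,240:345]; b=p[175:275,310:510]
g=lambda x,s:cv2.resize(np.clip(x.astype(float)*2,0,255).astype('uint8'),None,fx=s,fy=s,interpolation=cv2.INTER_CUBIC)
cv2.imwrite('pics/c7a.png',g(a,5.6)); cv2.imwrite('pics/c7b.png',g(b,4))
E
```

```text
(no output)
```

View pics/c7a.png

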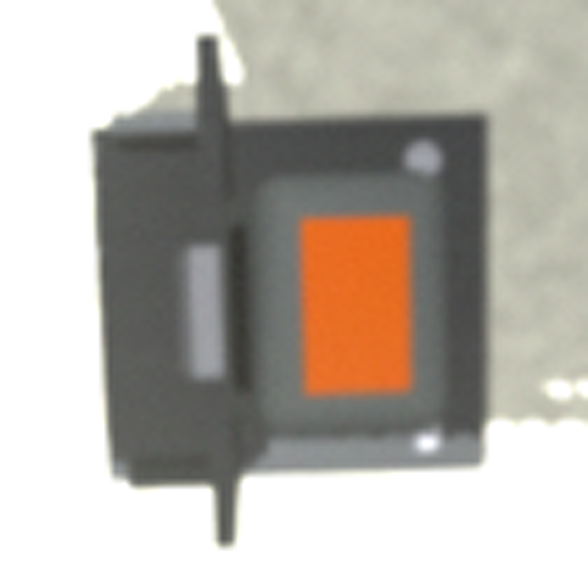

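View pics/c7b.png

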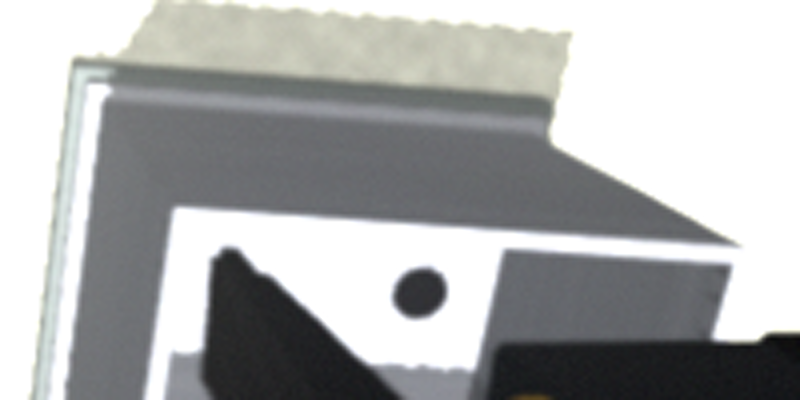

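```bash
python3 - <<'E'
from h import *
import pickle
p=pickle.load(open('w7.pkl','rb'))
c=lambda x,y:(240+x/5.6,70+y/5.6)
pl=[atz(p,*c(206,38),130),atz(p,*c(226,545),130)]
d=pl[0]-pl[1]; print('plate',pl[0].round(1),pl[1].round(1),np.linalg.norm(d),'yaw own x',np.arctan2(-d[0],d[1]), 'mid',(pl[0]+pl[1])/2)
for n,q in dict(h=(350,303),o=(357,305)).items(): print(n,atz(p,*c(*q),183).round(1))
o=[atz(p,*c(*q),183) for q in [(302,217),(410,215),(304,396),(412,393)]]
e=o[1]-o[0];f=o[3]-o[2];g=o[0]-o[2];h=o[1]-o[3]
print([round(float(np.arctan2(v[1],v[0])),3) for v in(e,f)],[round(float(np.arctan2(-v[0],v[1])),3) for v in(g,h)],np.linalg.norm(e),np.linalg.norm(g))
k=lambda x,y:(310+x/4,175+y/4)
A=atz(p,*k(170,208),130);B=atz(p,*k(742,245),130);C=atz(p,*k(145,400),130)
e=B-A;g=A-C
print('tank',A.round(1),B.round(1),C.round(1),np.linalg.norm(e),np.arctan2(e[1],e[0]),np.arctan2(-g[0],g[1]))
# top camera corners
t=env.read_camera('top')
q=[atz(t,u,v,130) for u,v in [(418.6,158.2),(463.7,152.8),(474.3,206.2),(428.8,213.2)]]
print(np.round(q,1)); print(np.mean(q,0))
for a,b in((3,0),(2,1)): v=q[b]-q[a]; print(np.linalg.norm(v),np.arctan2(v[1],v[0]))
for a,b in((1,0),(2,3)): v=q[b]-q[a]; print(np.linalg.norm(v),np.arctan2(-v[0],v[1]))
E
```

```text
plate [ 407.3 -184.4  130. ] [ 429.1 -259.5  130. ] 78.16652272011301 yaw own x 0.2817654750500732 mid [ 418.20458931 -221.93432833  130.        ]
h [ 436.  -218.4  183. ]
o [ 436.9 -218.4  183. ]
[0.266, 0.274] [0.265, 0.281] 13.712526388862084 22.306348389592415
tank [ 511.4 -298.8  130. ] [ 656.7 -273.1  130. ] [ 521.2 -350.1  130. ] 147.55091330086228 0.17537895173439327 0.18706526571869558
[[ 654.3 -273.4  130. ]
 [ 671.2 -387.3  130. ]
 [ 535.6 -411.2  130. ]
 [ 514.9 -297.9  130. ]]
[ 594.03015303 -342.45950722  130.        ]
141.5597111440872 0.1733345845795575
137.68245150899546 0.17427694606558247
115.12771954468352 0.1474275364234796
115.22230921646238 0.1811025596742233
```

drive_tool --increments '[[[0.7, 0.05, 0], [0, 0, -0.36]], [[0.7, 0.05, 0], [0, 0, 0]], [[0.7, 0.05, 0], [0, 0, 0]], [[0.5, 0.05, 0], [0, 0, 0]], [[0, 0, 0], [0, 0, 0]]]'

```text
t: 15.37
eef_pos: [428.5, -215.5, 236.4]
tcp_rot: [3.141, -0.0, 1.846]
ft_force: [0.3, 0.5, -0.4]
opening: 0.998
```

```bash
python3 -c "
from h import *; st(); fix([429.5,-220,141],1.843)"
```

```text
{'t': 15.367, 'joints': [-0.604, 0.259, 1.874, 0.001, 1.008, -0.88], 'eef_pos': [428.542, -215.528, 236.358], 'tcp_rot': [3.141, -0.0, 1.846], 'ft_force': [0.276, 0.533, -0.363], 'moment': [-0.069, -0.002, -0.006], 'opening': 0.998}
shift [-0.154 -0.011  3.179] turn [ 0.004 -0.006  0.043]
```

drive_tool --increments '[[[-0.15, 0, 0.7], [0, 0, 0]], [[0, 0, 0.7], [0, 0, 0]], [[0, 0, 0.7], [0, 0, 0]], [[0, 0, 0.6], [0, 0, 0]], [[0, 0, 0], [0, 0, 0]]]'

```text
t: 15.78
eef_pos: [429.5, -222.0, 152.4]
tcp_rot: [-3.139, -0.003, 1.845]
ft_force: [-0.1, -0.1, 0.1]
opening: 1.002
```

```bash
python3 -c "
from h import *; st(); fix([429.5,-220,141],1.843)"
```

```text
{'t': 15.783, 'joints': [-0.614, 0.377, 1.967, 0.0, 0.802, -0.888], 'eef_pos': [429.466, -221.953, 152.448], 'tcp_rot': [-3.139, -0.003, 1.845], 'ft_force': [-0.119, -0.137, 0.057], 'moment': [-0.116, 0.073, 0.017], 'opening': 1.002}
shift [0.061 0.02  0.382] turn [-0.032 -0.043  0.02 ]
```

drive_tool --increments '[[[0.06, 0.02, 0.38], [-0.03, -0.04, 0]], [[0, 0, 0], [0, 0, 0]]]'

```text
t: 15.95
eef_pos: [430.2, -220.4, 143.1]
tcp_rot: [3.14, 0.002, 1.845]
ft_force: [0.2, -0.4, 0.3]
opening: 0.998
```

```bash
python3 - <<'E'
from h import *; st(); fix([429.5,-220,141],1.843)
p=shot('wrist','w8'); s=shot('scene','s8')
cv2.imwrite('pics/c8.png',cv2.resize(np.clip(s['pixels'][100:220,180:340].astype(float)*1.7,0,255).astype('uint8'),(800,600)))
E
```

```text
{'t': 15.95, 'joints': [-0.61, 0.389, 1.981, 0.0, 0.769, -0.884], 'eef_pos': [430.247, -220.36, 143.138], 'tcp_rot': [3.14, 0.002, 1.845], 'ft_force': [0.229, -0.423, 0.321], 'moment': [-0.104, 0.064, -0.004], 'opening': 0.998}
shift [ 0.018 -0.021  0.071] turn [0.024 0.028 0.019]
```

View pics/w8.png

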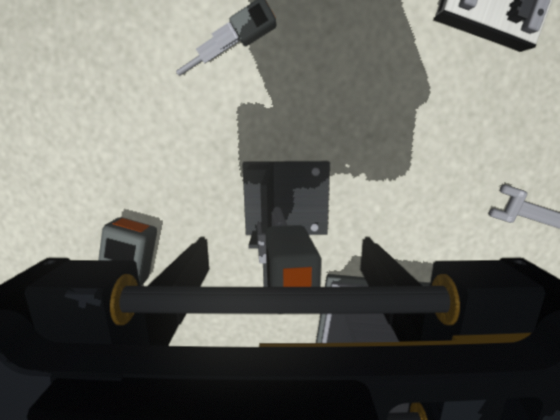

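View pics/c8.png

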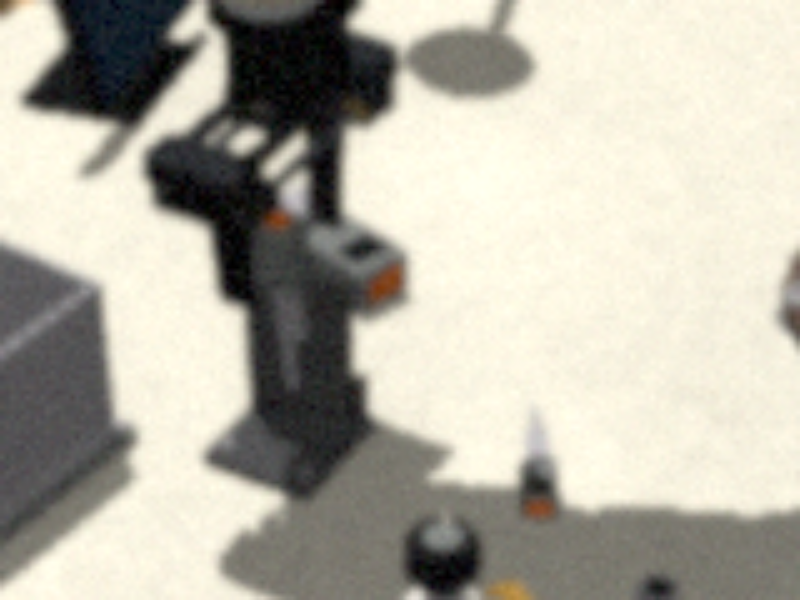

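drive_tool --increments '[[[0, 0, 0.06], [0.02, 0.03, 0]], [[0, 0, 0], [0, 0, 0]], [[0, 0, 0], [0, 0, 0]], [[0, 0, 0], [0, 0, 0]], [[0, 0, 0], [0, 0, 0]]]' --jaw -1

```text
t: 16.47
eef_pos: [430.4, -220.5, 142.1]
tcp_rot: [3.14, 0.001, 1.844]
ft_force: [-0.1, -0.6, 0.6]
opening: 0.707
```

drive_tool --increments '[[[0, 0, 0], [0, 0, 0]], [[0, 0, 0], [0, 0, 0]], [[0, 0, 0], [0, 0, 0]], [[0, 0, 0], [0, 0, 0]], [[0, 0, 0], [0, 0, 0]]]'

```text
t: 16.88
eef_pos: [430.3, -220.4, 141.9]
tcp_rot: [3.14, 0.001, 1.844]
ft_force: [0.9, 1.4, 0.3]
opening: 0.356
```

```bash
python3 -c "
from h import *; st()"
```

```text
{'t': 16.883, 'joints': [-0.61, 0.391, 1.981, 0.001, 0.767, -0.884], 'eef_pos': [430.337, -220.404, 141.879], 'tcp_rot': [3.14, 0.001, 1.844], 'ft_force': [0.885, 1.419, 0.253], 'moment': [-0.094, -0.046, -0.024], 'opening': 0.356}
```

drive_tool --increments '[[[0, 0, 0], [0, 0, 0]], [[0, 0, 0], [0, 0, 0]], [[0, 0, 0], [0, 0, 0]]]'

```text
t: 17.13
eef_pos: [430.3, -220.5, 141.9]
tcp_rot: [3.141, 0.001, 1.845]
ft_force: [-0.9, -0.3, 1.8]
opening: 0.273
```

```bash
python3 -c "
from h import *; st()"
```

```text
{'t': 17.133, 'joints': [-0.61, 0.391, 1.981, 0.0, 0.768, -0.884], 'eef_pos': [430.285, -220.465, 141.921], 'tcp_rot': [3.141, 0.001, 1.845], 'ft_force': [-0.873, -0.29, 1.817], 'moment': [-0.202, 0.158, 0.029], 'opening': 0.273}
```

drive_tool --increments '[[[0, 0, -0.3], [0, 0, 0]], [[0, 0, -0.5], [0, 0, 0]], [[0, 0, -0.7], [0, 0, 0]], [[0, 0, -0.7], [0, 0, 0]], [[0, 0, -0.7], [0, 0, 0]]]'

```text
t: 17.55
eef_pos: [429.9, -220.1, 230.3]
tcp_rot: [3.141, 0.0, 1.844]
ft_force: [-0.8, -1.3, -1.8]
opening: 0.274
```

drive_tool --increments '[[[0, 0, -0.7], [0, 0, 0]], [[0, 0, -0.3], [0, 0, 0]], [[0, 0, 0], [0, 0, 0]]]'

```text
t: 17.8
eef_pos: [430.6, -220.6, 260.8]
tcp_rot: [3.138, 0.003, 1.844]
ft_force: [-0.2, -0.0, -2.1]
opening: 0.272
```

```bash
python3 - <<'E'
from h import *
s=st(); p=shot('wrist','w9'); c=shot('scene','s9'); t=shot('top','t9')
for q in (p,c,t):
  for n in 'probe_head probe_bridge probe_lip probe_tip'.split():
    print(n,[(round(d['score'],2),np.round(d['point'],1).tolist()) for d in env.tip_of(n,q) if np.linalg.norm(np.array(d['point'])[:2]-s['eef_pos'][:2])<60])
g=lambda x:cv2.resize(np.clip(x.astype(float)*1.7,0,255).astype('uint8'),(400,300))
cv2.imwrite('pics/c9.png',np.vstack([np.hstack([g(p['pixels']),g(c['pixels'][80:200,160:320])])]))
E
```

```text
{'t': 17.8, 'joints': [-0.61, 0.237, 1.833, 0.001, 1.067, -0.884], 'eef_pos': [430.59, -220.618, 260.819], 'tcp_rot': [3.138, 0.003, 1.844], 'ft_force': [-0.159, -0.004, -2.067], 'moment': [-0.094, 0.058, 0.038], 'opening': 0.272}
probe_head [(0.91, [432.5, -219.8, 282.5])]
probe_bridge []
probe_lip [(0.81, [417.0, -234.5, 227.8])]
probe_tip [(0.78, [431.0, -218.2, 162.8])]
probe_head [(0.54, [427.8, -222.7, 275.0]), (0.4, [434.0, -223.5, 161.5])]
probe_bridge [(0.54, [419.2, -222.2, 250.7])]
probe_lip [(0.54, [415.4, -221.8, 226.4])]
probe_tip [(0.63, [432.9, -222.4, 161.9])]
probe_head [(0.42, [429.4, -221.3, 275.9])]
probe_bridge [(0.44, [422.9, -221.5, 250.0])]
probe_lip [(0.63, [418.8, -225.2, 221.7]), (0.46, [420.7, -223.6, 247.1])]
probe_tip [(0.57, [427.5, -218.6, 160.8])]
```

View pics/c9.png

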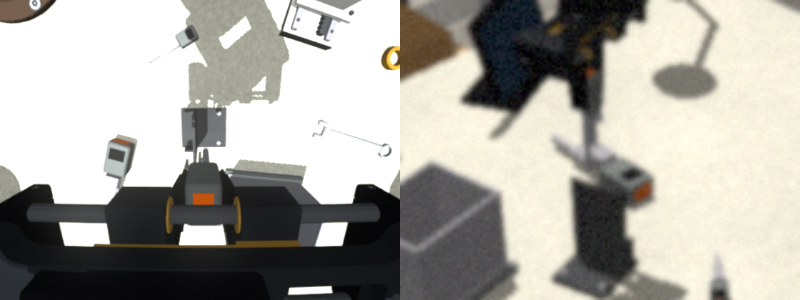

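```bash
python3 -c "
from plan import *
plan([430.6,-220.6,260.8],1.844,[534.4,-356.5,258],1.746,8)"
```

```text
[[[-0.66, 0.26, 0.01], [0, 0, 0.15]], [[-0.66, 0.28, 0.01], [0, 0, 0.16]], [[-0.66, 0.28, 0.01], [0, 0, 0.15]], [[-0.65, 0.28, 0.02], [0, 0, 0.15]], [[-0.65, 0.3, 0.01], [0, 0, 0.16]]]
[[[-0.64, 0.3, 0.01], [0, 0, 0.15]], [[-0.64, 0.31, 0.01], [0, 0, 0.15]], [[-0.64, 0.32, 0.01], [0, 0, 0.16]]]
end [ 534.3 -356.6  258.1] 1.746
```

drive_tool --increments '[[[-0.66, 0.26, 0.01], [0, 0, 0.15]], [[-0.66, 0.28, 0.01], [0, 0, 0.16]], [[-0.66, 0.28, 0.01], [0, 0, 0.15]], [[-0.65, 0.28, 0.02], [0, 0, 0.15]], [[-0.65, 0.3, 0.01], [0, 0, 0.16]]]'

```text
t: 18.97
eef_pos: [495.6, -306.2, 257.1]
tcp_rot: [3.141, 0.001, 1.782]
ft_force: [-0.6, -0.3, -1.3]
opening: 0.27
```

drive_tool --increments '[[[-0.64, 0.3, 0.01], [0, 0, 0.15]], [[-0.64, 0.31, 0.01], [0, 0, 0.15]], [[-0.64, 0.32, 0.01], [0, 0, 0.16]], [[0, 0, 0], [0, 0, 0]], [[0, 0, 0], [0, 0, 0]]]'

```text
t: 19.38
eef_pos: [533.9, -356.6, 255.5]
tcp_rot: [3.141, -0.0, 1.746]
ft_force: [0.1, -0.7, -1.0]
opening: 0.268
```

```bash
python3 - <<'E'
from h import *
s=st(); fix([534.4,-356.5,258],1.746); p=shot('wrist','w10')
for n in 'probe_head probe_bridge probe_lip probe_tip tank_mouth'.split():
    print(n,[(round(d['score'],2),np.round(d['point'],1).tolist()) for d in env.tip_of(n,p) if np.linalg.norm(np.array(d['point'])[:2]-s['eef_pos'][:2])<90])
import pickle; pickle.dump(p,open('w10.pkl','wb'))
c=p['pixels'][150:300,200:400]
cv2.imwrite('pics/c10.png',cv2.resize(np.clip(c.astype(float)*2,0,255).astype('uint8'),(800,600),interpolation=cv2.INTER_CUBIC))
E
```

```text
{'t': 19.383, 'joints': [-0.692, 0.481, 1.462, 0.001, 1.199, -0.867], 'eef_pos': [533.871, -356.566, 255.485], 'tcp_rot': [3.141, -0.0, 1.746], 'ft_force': [0.084, -0.7, -0.969], 'moment': [-0.103, 0.001, 0.017], 'opening': 0.268}
shift [-0.001  0.018 -0.084] turn [ 0.004 -0.005 -0.003]
probe_head [(0.68, [531.6, -355.3, 275.0])]
probe_bridge [(0.65, [518.4, -355.2, 243.3])]
probe_lip [(0.66, [520.6, -364.0, 223.3])]
probe_tip [(0.68, [533.3, -356.4, 156.8])]
tank_mouth [(0.64, [602.7, -347.1, 127.4])]
```

View pics/c10.png

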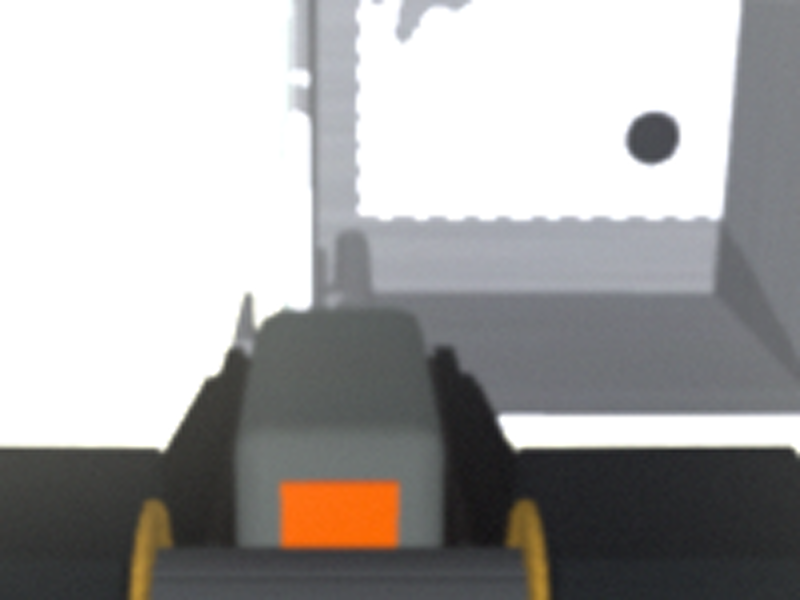

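```bash
python3 - <<'E'
import cv2,numpy as np
p=cv2.imread('pics/w10.png')[140:240,225:325]
cv2.imwrite('pics/c10b.png',cv2.resize(p,(600,600),interpolation=cv2.INTER_CUBIC))
E
```

```text
(no output)
```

View pics/c10b.png

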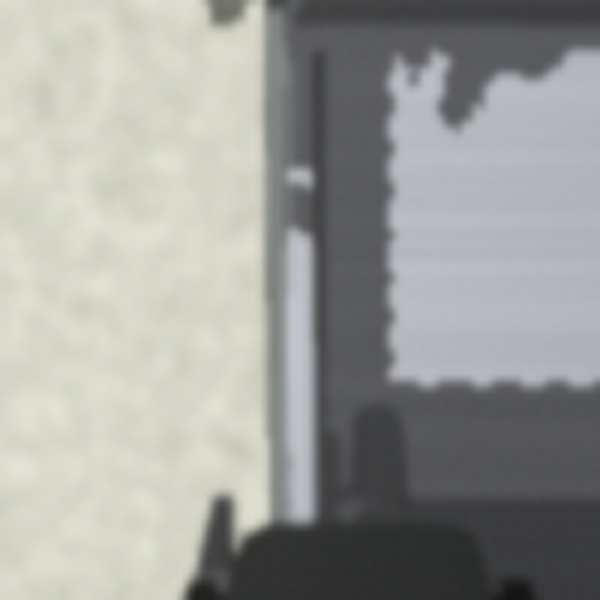

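```bash
python3 - <<'E'
from h import *
import pickle
p=pickle.load(open('w10.pkl','rb')); e=np.array([533.87,-356.57,255.49]); y=.175
ux=np.array([np.cos(y),np.sin(y),0]);uy=np.array([-np.sin(y),np.cos(y),0]);uz=np.array([0,0,1])
b=e-10*ux-12*uz
print('lip',proj(p,[b-6*ux-23*uz+k*uy for k in(-10,0,10)]).round(1).tolist(),'tip',proj(p,[b+13*ux-88*uz+k*uy for k in(-4,0,4)]).round(1).tolist())
for q in [(302,300),(302,450),(286,450),(316,450),(302,250)]:
    r=atz(p,225+q[0]/6,140+q[1]/6,130); d=r-e; print(q,r.round(1),'probe-x rel TCP',round(d@ux,2),round(d@uy,2))
E
```

```text
lip [[262.5, 248.4], [262.2, 235.8], [261.9, 222.8]] tip [[287.2, 215.4], [287.2, 211.3], [287.2, 207.2]]
(302, 300) [ 522.6 -343.2  130. ] probe-x rel TCP -8.76 15.11
(302, 450) [ 527.  -369.2  130. ] probe-x rel TCP -9.0 -11.26
(286, 450) [ 524.3 -369.7  130. ] probe-x rel TCP -11.76 -11.26
(316, 450) [ 529.3 -368.8  130. ] probe-x rel TCP -6.58 -11.27
(302, 250) [ 521.2 -334.8  130. ] probe-x rel TCP -8.68 23.64
```

drive_tool --increments '[[[0, 0.03, 0.7], [0, 0, 0]], [[0, 0, 0.7], [0, 0, 0]], [[0, 0, 0.7], [0, 0, 0]], [[0, 0, 0.5], [0, 0, 0]], [[0, 0, 0], [0, 0, 0]]]'

```text
t: 20.1
eef_pos: [533.8, -355.1, 175.6]
tcp_rot: [-3.14, -0.003, 1.746]
ft_force: [-0.4, -0.2, -2.1]
opening: 0.27
```

```bash
python3 - <<'E'
from h import *
s=st(); fix([534.8,-356.4,172],1.746); p=shot('wrist','w11')
import pickle; pickle.dump(p,open('w11.pkl','wb'))
c=p['pixels'][140:260,205:325]
cv2.imwrite('pics/c11.png',cv2.resize(c,(600,600),interpolation=cv2.INTER_CUBIC))
E
```

```text
{'t': 20.1, 'joints': [-0.69, 0.553, 1.558, 0.001, 1.034, -0.866], 'eef_pos': [533.798, -355.063, 175.59], 'tcp_rot': [-3.14, -0.003, 1.746], 'ft_force': [-0.407, -0.18, -2.053], 'moment': [-0.037, 0.079, 0.055], 'opening': 0.27}
shift [-0.05   0.025  0.119] turn [-0.023 -0.037  0.003]
```

View pics/c11.png

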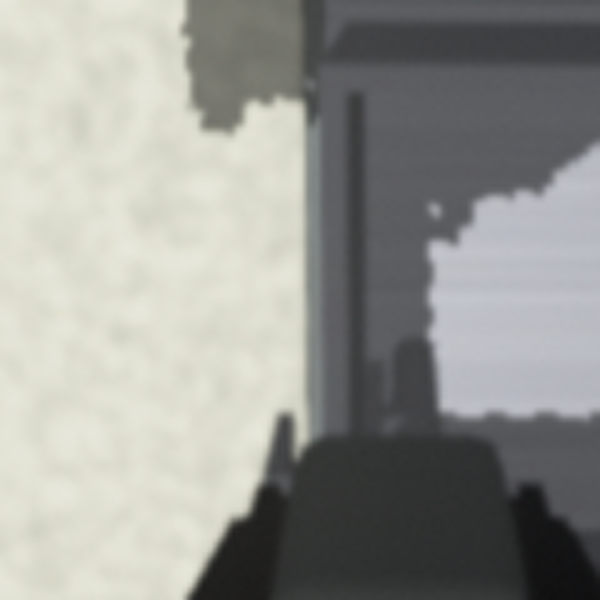

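```bash
python3 - <<'E'
from h import *
import pickle
p=pickle.load(open('w11.pkl','rb')); e=np.array([533.8,-355.06,175.59]); y=.175
ux=np.array([np.cos(y),np.sin(y),0]);uy=np.array([-np.sin(y),np.cos(y),0]);uz=np.array([0,0,1])
b=e-10*ux-12*uz
print('lip',proj(p,[b-6*ux-23*uz+k*uy for k in(0,10)]).round(1).tolist(),'tip',proj(p,[b+13*ux-88*uz+k*uy for k in(0,4)]).round(1).tolist())
print('obs lip',205+287/5,140+412/5,'tip',205+413/5,140+340/5)
for q in [(347,200),(347,400),(333,400)]:
    r=atz(p,205+q[0]/5,140+q[1]/5,130); d=r-e; print(q,r.round(1),'probe-x rel TCP',round(d@ux,2),round(d@uy,2))
E
```

```text
lip [[262.3, 235.8], [262.0, 222.8]] tip [[287.4, 211.5], [287.5, 207.4]]
obs lip 262.4 222.4 tip 287.6 208.0
(347, 200) [ 519.9 -317.5  130. ] probe-x rel TCP -7.11 39.41
(347, 400) [ 525.  -347.7  130. ] probe-x rel TCP -7.4 8.79
(333, 400) [ 522.9 -348.1  130. ] probe-x rel TCP -9.52 8.79
```

drive_tool --increments '[[[0, 0.02, 0.3], [-0.02, -0.04, 0]], [[0, 0, 0.3], [0, 0, 0]], [[0, 0, 0.2], [0, 0, 0]]]'

```text
t: 20.4
eef_pos: [535.6, -356.0, 154.1]
tcp_rot: [3.138, 0.004, 1.746]
ft_force: [-0.8, -0.2, -0.7]
opening: 0.273
```

```bash
python3 -c "
from h import *; st(); fix([534.3,-355.2,142],1.746)"
```

```text
{'t': 20.4, 'joints': [-0.689, 0.576, 1.58, -0.0, 0.98, -0.864], 'eef_pos': [535.563, -356.015, 154.073], 'tcp_rot': [3.138, 0.004, 1.746], 'ft_force': [-0.818, -0.185, -0.747], 'moment': [-0.104, 0.066, -0.039], 'opening': 0.273}
shift [ 0.036 -0.038  0.402] turn [0.039 0.053 0.002]
```

drive_tool --increments '[[[0.03, -0.03, 0.2], [0.02, 0.03, 0]], [[0, 0, 0.1], [0, 0, 0]], [[0, 0, 0], [0, 0, 0]]]'

```text
t: 20.65
eef_pos: [534.3, -355.2, 144.6]
tcp_rot: [3.141, 0.001, 1.746]
ft_force: [-0.1, -0.5, -1.9]
opening: 0.27
```

```bash
python3 -c "
from h import *; st(); fix([534.3,-355.2,142],1.746)"
```

```text
{'t': 20.65, 'joints': [-0.69, 0.586, 1.59, -0.0, 0.965, -0.865], 'eef_pos': [534.304, -355.232, 144.624], 'tcp_rot': [3.141, 0.001, 1.746], 'ft_force': [-0.09, -0.465, -1.938], 'moment': [-0.026, 0.068, 0.01], 'opening': 0.27}
shift [0.001 0.    0.087] turn [ 0.006  0.007 -0.   ]
```

drive_tool --increments '[[[0, 0, 0.05], [0, 0, 0]], [[0, 0, 0.03], [0, 0, 0]], [[0, 0, 0.02], [0, 0, 0]]]'

```text
t: 20.9
eef_pos: [534.6, -355.5, 142.5]
tcp_rot: [3.14, 0.002, 1.746]
ft_force: [-0.3, -0.2, -1.3]
opening: 0.272
```

```bash
python3 -c "
from h import *; st()"
```

```text
{'t': 20.9, 'joints': [-0.69, 0.588, 1.592, -0.0, 0.96, -0.865], 'eef_pos': [534.613, -355.479, 142.497], 'tcp_rot': [3.14, 0.002, 1.746], 'ft_force': [-0.263, -0.154, -1.332], 'moment': [-0.07, 0.063, 0.048], 'opening': 0.272}
```

drive_tool --increments '[[[0, 0, 0.03], [0, 0, 0]], [[0, 0, 0.02], [0, 0, 0]], [[0, 0, 0.02], [0, 0, 0]]]'

```text
t: 21.15
eef_pos: [534.7, -355.5, 141.8]
tcp_rot: [3.14, 0.002, 1.746]
ft_force: [-3.9, 3.1, 16.2]
opening: 0.271
```

```bash
python3 - <<'E'
from h import *; st(); p=shot('wrist','w12'); st()
c=p['pixels'][130:270,205:345]
cv2.imwrite('pics/c12.png',cv2.resize(c,(600,600),interpolation=cv2.INTER_CUBIC))
E
```

```text
{'t': 21.15, 'joints': [-0.69, 0.589, 1.593, -0.0, 0.957, -0.865], 'eef_pos': [534.716, -355.55, 141.823], 'tcp_rot': [3.14, 0.002, 1.746], 'ft_force': [-3.923, 3.053, 16.195], 'moment': [0.555, 1.143, -0.021], 'opening': 0.271}
{'t': 21.2, 'joints': [-0.69, 0.589, 1.593, -0.0, 0.957, -0.865], 'eef_pos': [534.689, -355.521, 141.876], 'tcp_rot': [3.14, 0.003, 1.746], 'ft_force': [-2.774, 3.263, 11.115], 'moment': [0.422, 0.758, -0.007], 'opening': 0.273}
```

View pics/c12.png

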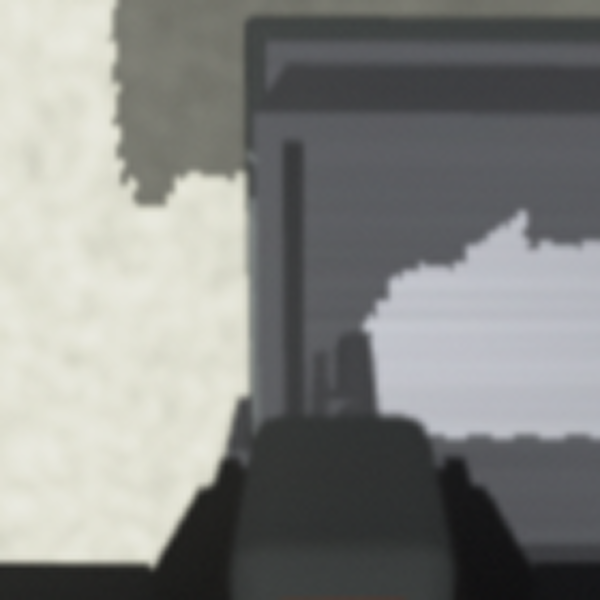

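drive_tool --increments '[[[0, 0, -0.01], [0, 0, 0]]]' --jaw -0.1

```text
t: 21.28
eef_pos: [534.7, -355.6, 141.5]
tcp_rot: [3.14, 0.002, 1.746]
ft_force: [0.5, 0.5, 0.7]
opening: 0.308
```

drive_tool --increments '[[[0, 0, 0], [0, 0, 0]], [[0, 0, 0], [0, 0, 0]], [[0, 0, 0], [0, 0, 0]], [[0, 0, 0], [0, 0, 0]], [[0, 0, 0], [0, 0, 0]]]' --jaw 0.6

```text
t: 21.7
eef_pos: [534.5, -355.4, 140.4]
tcp_rot: [3.141, 0.001, 1.746]
ft_force: [-0.4, -0.2, 0.6]
opening: 0.636
```

drive_tool --increments '[[[0, 0, -0.3], [0, 0, 0]], [[0, 0, -0.6], [0, 0, 0]], [[0, 0, -0.8], [0, 0, 0]], [[0, 0, -0.8], [0, 0, 0]], [[0, 0, -0.8], [0, 0, 0]]]'

```text
t: 22.12
eef_pos: [534.3, -355.2, 241.3]
tcp_rot: [3.14, 0.001, 1.746]
ft_force: [-0.0, -0.2, 0.2]
opening: 0.801
```

drive_tool --increments '[[[-0.6, 0, -0.5], [0, 0, 0]], [[-0.8, 0, 0], [0, 0, 0]], [[-0.8, 0, 0], [0, 0, 0]], [[-0.6, 0, 0], [0, 0, 0]], [[0, 0, 0], [0, 0, 0]]]'

```text
t: 22.53
eef_pos: [548.9, -440.8, 254.7]
tcp_rot: [3.14, 0.002, 1.744]
ft_force: [0.4, -0.4, -0.8]
opening: 0.798
```

```bash
python3 - <<'E'
from h import *; st(); p=shot('wrist','w13'); c=shot('scene','s13'); t=shot('top','t13')
for q in (p,c,t):
  for n in 'probe_head probe_bridge probe_lip probe_tip adaptor_shoulder port_face knob_grip'.split():
    print(n,[(round(d['score'],2),np.round(d['point'],1).tolist()) for d in env.tip_of(n,q) if d['point'][0]>480])
g=lambda x:cv2.resize(np.clip(x.astype(float)*1.6,0,255).astype('uint8'),(400,300),interpolation=cv2.INTER_CUBIC)
cv2.imwrite('pics/c13.png',np.vstack([np.hstack([g(p['pixels']),g(c['pixels'][120:225,110:250])]),np.hstack([g(t['pixels'][145:220,390:490]),g(c['pixels'][190:300,230:376])])]))
E
```

```text
{'t': 22.533, 'joints': [-0.77, 0.577, 1.292, -0.0, 1.27, -0.944], 'eef_pos': [548.883, -440.793, 254.749], 'tcp_rot': [3.14, 0.002, 1.744], 'ft_force': [0.413, -0.406, -0.769], 'moment': [-0.025, 0.009, -0.053], 'opening': 0.798}
probe_head [(0.7, [517.4, -353.6, 128.7]), (0.65, [537.6, -354.5, 162.3])]
probe_bridge [(0.81, [522.0, -355.0, 131.8])]
probe_lip [(0.96, [520.9, -366.6, 109.4])]
probe_tip []
adaptor_shoulder []
port_face []
knob_grip []
probe_head [(0.73, [534.3, -359.4, 157.9])]
probe_bridge [(0.61, [594.5, -344.6, -1.7]), (0.58, [522.7, -358.4, 131.8])]
probe_lip [(0.52, [518.1, -360.2, 107.1])]
probe_tip [(0.81, [531.1, -357.9, 43.0])]
adaptor_shoulder [(0.73, [563.6, 239.7, 89.2])]
port_face [(0.57, [562.2, 236.7, 88.4]), (0.53, [563.8, 173.8, 53.4])]
knob_grip [(0.71, [566.0, 63.8, 163.6])]
probe_head [(0.84, [536.4, -353.3, 157.7]), (0.66, [761.5, 104.6, 36.9]), (0.22, [752.0, -157.6, -0.6])]
probe_bridge [(0.66, [529.2, -358.1, 130.4]), (0.2, [751.1, 18.4, 4.5])]
probe_lip [(0.75, [522.5, -360.3, 103.3])]
probe_tip [(0.74, [527.4, -359.3, 45.1]), (0.29, [750.3, 15.7, 4.4])]
adaptor_shoulder [(0.75, [563.0, 239.4, 92.6])]
port_face [(0.62, [567.8, 237.1, 89.2]), (0.48, [596.8, -340.3, -4.4])]
knob_grip [(0.54, [564.0, 61.1, 159.0])]
```

View pics/c13.png

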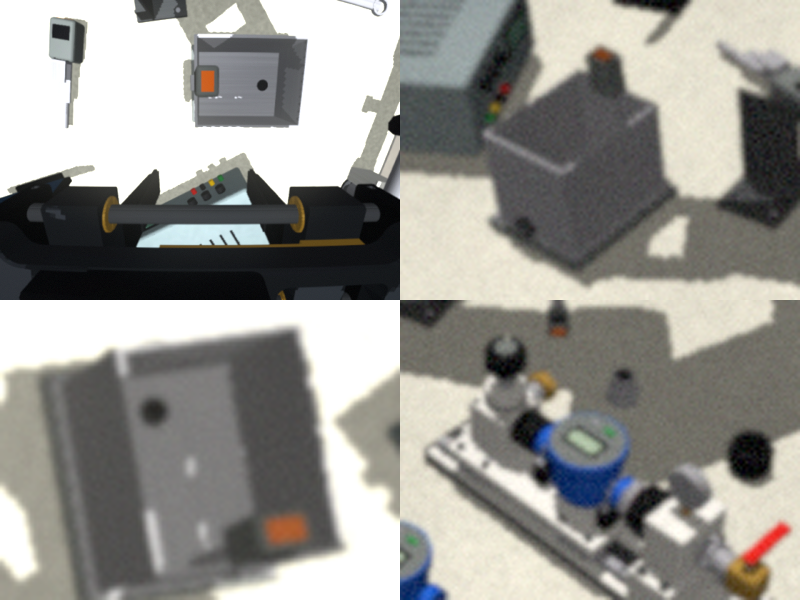

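```bash
python3 -c "
from h import *
print(env.job_done()); st()"
```

```text
the job is handed in; nothing more can be done
None
the job is handed in; nothing more can be done
```

I handed the job in at about 22.5 s of robot time. The hand-in gave no verdict, so what follows rests on my own last checks.

**Feed knob and adaptor**
- I pressed the knob down in one grip. It stopped on a tooth first, then dropped in.
- I turned it clockwise with the tool following the carriage for about 20 mm. Turning torque rose from about 0.27 to 0.60 N m, which puts the shoulder roughly 1.2 mm into the seal, well short of the 4 mm crush limit.
- I then let go. In the last pictures the knob stands up, at about 164 mm (scene camera) or 159 mm (top camera). The shoulder reads 2–3 mm past the seal face, which agrees with the torque within the 4 mm accuracy of that method.

**Temperature probe**
- I lifted the middle-sized probe off the rack and lowered it over the near (-x) wall of the tank. The contact force showed the lip seating at the expected height, and I opened the fingers there.
- In the last pictures it hangs on the rim with the sheath inside and the tip about 44 mm above the bench. The lip is outside, its end at about 103–109 mm.
- It leans by roughly 0.1 rad. The probe-point readings scattered by a few millimetres between cameras. One wrist reading of the head was clearly wrong, and I ignored it.

The gripper is clear of everything. I felt no contact with other things on the bench, but I did not re-measure each bystander's position.

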